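# Tare the bowl, then check in donated snack packs

## Robot

A 6-joint arm with a two-finger parallel gripper is mounted at the origin on the work surface. World frame = base frame: x ahead of the robot, y to its left, z up, the work surface at z = 0. Lengths are in m, angles in rad, forces in N, time in s.
With the tool pointing down it reaches from about 0.375 to 0.975 m from the base axis. Payload 3.8 kg.
Tool frame: the origin (TCP) lies midway between the tips of the shut fingers; the grasp point (between the pads) lies 19 mm behind it; z points along the fingers, y is the line along which they close (so a half turn about z gives the same grasp; the last joint's range is limited). The gripper opens to 85 mm and grips with 20 to 120 N. Pads are 22 mm wide; open, the fingers measure 114 mm over their backs; the gripper's body (76 mm by 85 mm) begins 54 mm behind the grasp point. The pads swing forward as they close: fully open they stand 13 mm farther back than shut.
Start: joints at [-1.299, 0.264, 1.604, -0, 1.274, -0.037], TCP at [0.205, -0.643, 0.231] pointing down, gripper open.
Joint ranges: [-2.63, 2.63], [-0.94, 2.18], [0.31, 2.57], [-1.31, 4.45], [0, 2.66], [-2.55, 2.55]. Speed limits (rad/s): [2.57, 2.57, 3.14, 3.14, 3.14, 3.14].

## Interface

Orientations are given as a rotation vector (axis times angle).
In Python, from workcell import bot, imaging gives the robot as it stands.
- The arm moves only by the tool step_arm, never from a script. Its argument "series" is a list of rows, each an object of numbers: "grip": the closure, from -1 (fully open) to 1 (shut); "x", "y", "z": the shift along the tool's x, y, z normalised to -1 to 1, where 1 is 500 mm; "ax", "ay", "az": the turn, a rotation vector about the tool's x, y, z normalised to -1 to 1, where 1 is 30 degrees. A call has 1 to 12 rows; each row is the pose to reach, as a shift and turn from the pose commanded when the call began, along the tool's axes at that moment; what a row does not reach only later rows make up. A row lasts 1/10 s, in which the tool goes at most 50 mm and 8.59 degrees, less where a joint would pass 70% of its speed; a pose out of reach is approached as far as the arm can. A call with a number of a shift or a turn outside -1 to 1 is refused whole. A call with a gripper value outside its range is refused whole. The fingers move at their own pace and stop on an object; "force" is the grip in N (left out, the last holds). Time passes only in rows, so rows that repeat a pose let the fingers close. It gives the time, the measured TCP pose, the force, the opening and the grip force at its end, in the units of the state.
- bot.read_state(): the state, without advancing time (a new reading comes with each control period).
- imaging.read_camera(name): name is "side" or "top" or "wrist"; returns a dict with "img" (400x640x3 uint8, red, green, blue), "fx", "fy", "cx", "cy" (pixels), "k1" (the pictures are not rectified: a ray, as slopes to the right and down, at radius r is drawn at 1 + k1 r^2 times it, then the intrinsics apply), "R" (3x3) and "t" (3): a world point X has camera coordinates R X + t. Camera axes: x right, y down, z forward; pixel columns grow to the right and rows downward; lengths in m; the calibration is good to about 2 mm. A picture is of the moment at which its call begins. There is no depth.
- bot.finish_job(): hands the job in; it is judged then, once.
The state is a dict: "time": time; "q": joint angles; "joint_vel": joint speeds; "joint_torque": joint torques, N m; "tool_pos": TCP position; "tcp_rot": TCP orientation; "wrist_force": force on the tool from outside, world axes, zero at the start; "torque": the same for the moment, N m; "width": opening from 0.0 (shut) to 1.0 (fully open); "grip_force": force on a finger pad.
Only numpy, scipy, OpenCV 4.12 (cv2) and the standard library are available. Lean on these libraries where they do the work, as an engineer would, in place of code of your own. Each camera call takes 0.05 s, during which the arm holds its last target. There are 200 camera calls.

## Task

Check in the donated snack packs: set the empty bowl upright in the middle of the scale's pan, let go of it, and press the tare button while the bowl is still empty. Then put every pack with a round tag into the bowl to be weighed and every pack with a cross tag into the black reject tray. Do not press tare again once there are packs in the bowl, leave the bowl on the pan, and leave the snack jar and the low round tin where they are.

Things in the scene. Friction and masses are not known exactly. Their poses are not given: they have to be found in the camera images.
- bowl: Empty aluminium weighing bowl, loose, 0.22 kg: an eight-sided vessel with flat vertical walls 8 mm thick, 200 mm across opposite flats (outside), 60 mm high, floor 6 mm thick. Origin at the centre of its underside, z up through the mouth. The flat walls are centred on the directions 0, 45, 90 .. degrees from its own x axis; each is about 82 mm long, so that it can be pinched by one wall from above.
- pan (a point): Centre of the top face of the scale's flat square steel pan, 200 x 200 mm, 40 mm above the table. The scale's frame: z up, -x towards its console (roughly towards the robot), a grey box 200 mm wide, 72 mm deep and 45 mm high that adjoins the pan.
- tare (a joint): Tare push button: 0 = up, 0.006 m = fully down; springs back. Takes about 5 N to push fully down; it counts as pressed beyond 0.004.
- tare_top (a point): Centre of the top face of the round white tare button (28 mm diameter) on the scale's console, pressed straight down. It sits 138 mm from the pan's centre towards the console and 55 mm to the scale's -y side.
- tray: Black open plastic reject tray, fixed to the table, 190 x 190 mm, 45 mm high, walls and floor 5 mm. Origin at the centre of its underside, x and y along its sides.
- good1: Cardboard snack pack with a white round paper tag, 28 mm across on its top and its underside (goes into the bowl); box 66 x 42 x 32 mm along its x, y, z, 0.11 kg, lying flat on the table at the start. Origin at its centre. May be absent.
- good2: Cardboard snack pack with a white round paper tag, 28 mm across on its top and its underside (goes into the bowl); box 66 x 42 x 32 mm along its x, y, z, 0.11 kg, lying flat on the table at the start. Origin at its centre. May be absent.
- good3: Cardboard snack pack with a white round paper tag, 28 mm across on its top and its underside (goes into the bowl); box 66 x 42 x 32 mm along its x, y, z, 0.11 kg, lying flat on the table at the start. Origin at its centre. May be absent.
- good4: Cardboard snack pack with a white round paper tag, 28 mm across on its top and its underside (goes into the bowl); box 66 x 42 x 32 mm along its x, y, z, 0.11 kg, lying flat on the table at the start. Origin at its centre. May be absent.
- bad1: Cardboard snack pack with a white paper cross tag, 42 mm arms on its top and its underside (goes into the reject tray); box 66 x 42 x 32 mm along its x, y, z, 0.11 kg, lying flat on the table at the start. Origin at its centre. May be absent.
- bad2: Cardboard snack pack with a white paper cross tag, 42 mm arms on its top and its underside (goes into the reject tray); box 66 x 42 x 32 mm along its x, y, z, 0.11 kg, lying flat on the table at the start. Origin at its centre. May be absent.
- jar: Clear snack jar with a yellow lid, 84 mm diameter, 125 mm high, a bystander. Origin at the centre of its underside.
- tin: Low steel fish tin, 80 mm diameter, 50 mm high, a bystander. Origin at the centre of its underside.
Not all that is in view belongs to the job. What is shaped like the good2 but yellow is not meant.

How it is judged:
On the way, in this order (a step that is already met when the one before it is completed fails the run):
1. the empty bowl stands upright and released in the middle of the scale's pan (horizontal distance between bowl and pan below 0.035 m and z of bowl in the frame of pan between -0.006 and 0.006 m and angle between bowl's own z axis and vertical below 0.1 rad and not (horizontal distance between good1 and bowl below 0.088 m and z of good1 in the frame of bowl between 0 and 0.062 m) and not (horizontal distance between good2 and bowl below 0.088 m and z of good2 in the frame of bowl between 0 and 0.062 m) and not (horizontal distance between good3 and bowl below 0.088 m and z of good3 in the frame of bowl between 0 and 0.062 m) and not (horizontal distance between good4 and bowl below 0.088 m and z of good4 in the frame of bowl between 0 and 0.062 m) and not (horizontal distance between bad1 and bowl below 0.088 m and z of bad1 in the frame of bowl between 0 and 0.062 m) and not (horizontal distance between bad2 and bowl below 0.088 m and z of bad2 in the frame of bowl between 0 and 0.062 m) and linear speed of bowl below 0.02 m/s and contact force between the fingers and bowl below 0.1 N), for 0.3 s.
2. tare is pressed while the bowl stands empty on the pan (horizontal distance between bowl and pan below 0.035 m and z of bowl in the frame of pan between -0.006 and 0.006 m and angle between bowl's own z axis and vertical below 0.1 rad and not (horizontal distance between good1 and bowl below 0.088 m and z of good1 in the frame of bowl between 0 and 0.062 m) and not (horizontal distance between good2 and bowl below 0.088 m and z of good2 in the frame of bowl between 0 and 0.062 m) and not (horizontal distance between good3 and bowl below 0.088 m and z of good3 in the frame of bowl between 0 and 0.062 m) and not (horizontal distance between good4 and bowl below 0.088 m and z of good4 in the frame of bowl between 0 and 0.062 m) and not (horizontal distance between bad1 and bowl below 0.088 m and z of bad1 in the frame of bowl between 0 and 0.062 m) and not (horizontal distance between bad2 and bowl below 0.088 m and z of bad2 in the frame of bowl between 0 and 0.062 m) and value of joint tare above 0.004 m), for 0.1 s.
3. every round-tag pack is in the bowl on the pan and every cross-tag pack is in the tray (horizontal distance between bowl and pan below 0.035 m and z of bowl in the frame of pan between -0.006 and 0.006 m and angle between bowl's own z axis and vertical below 0.1 rad and horizontal distance between each of good1, good2, good3, good4 and bowl below 0.088 m and z of good1 in the frame of bowl between 0 and 0.062 m and z of good2 in the frame of bowl between 0 and 0.062 m and z of good3 in the frame of bowl between 0 and 0.062 m and z of good4 in the frame of bowl between 0 and 0.062 m and x of bad1 in the frame of tray between -0.09 and 0.09 m and y of bad1 in the frame of tray between -0.09 and 0.09 m and z of bad1 in the frame of tray between 0 and 0.058 m and x of bad2 in the frame of tray between -0.09 and 0.09 m and y of bad2 in the frame of tray between -0.09 and 0.09 m and z of bad2 in the frame of tray between 0 and 0.058 m), for 0.2 s.
At the end, for the whole second after the job is handed in: The bowl stands upright on the pan, its centre within 35 mm of the pan's centre; the centre of every round-tag pack is inside the bowl and below its rim; the centre of every cross-tag pack is inside the tray, no higher than 58 mm above the table; all at rest, the tare button up (all of step 3 and linear speed of each of good1, good2, good3, good4, bad1, bad2, bowl below 0.03 m/s and value of joint tare below 0.002 m); the robot touches nothing.
It fails at once if tare is pressed with a pack in the bowl (value of joint tare above 0.004 m and ((horizontal distance between good1 and bowl below 0.088 m and z of good1 in the frame of bowl between 0 and 0.062 m) or (horizontal distance between good2 and bowl below 0.088 m and z of good2 in the frame of bowl between 0 and 0.062 m) or (horizontal distance between good3 and bowl below 0.088 m and z of good3 in the frame of bowl between 0 and 0.062 m) or (horizontal distance between good4 and bowl below 0.088 m and z of good4 in the frame of bowl between 0 and 0.062 m) or (horizontal distance between bad1 and bowl below 0.088 m and z of bad1 in the frame of bowl between 0 and 0.062 m) or (horizontal distance between bad2 and bowl below 0.088 m and z of bad2 in the frame of bowl between 0 and 0.062 m))).
It fails at once if the jar or the tin is moved more than 30 mm (distance of any of jar, tin from where it was at the start of the episode above 0.03 m).
Of good1, good2, good3, good4 only 3 to 4 are there at a start; the rules pass over those that are not, and their reading is None.
Of bad1, bad2 only 1 to 2 are there at a start; the rules pass over those that are not, and their reading is None.
At some moment in a run one of good1, good2, good3, good4, bad1, bad2 may be knocked a few centimetres aside while the robot is not near it.
Once in a run the grip may slacken for a moment while it holds something.
It also fails if it takes over 210 s, if anything falls off the work surface, if the arm or the gripper's body presses on something with over 40 N, if the wrist force passes 120 N, or if a joint passes its speed limit or range.

## Working session

There is one attempt and no reset: what is moved stays moved. The work goes in short steps, Python scripts to look and compute and a tool call to move; the robot and the scene stay as the last step left them, time stands still between calls to the robot, and variables do not carry over. Pictures are saved under pics/ and viewed, at most 14 in all, crops included, and the job is handed in when it is done.

Besides the shell and the picture viewer there is one more tool, called after ">>>" by a JSON object that holds its "method" and its "body". step_arm: Moves the arm, as the interface text tells. Scaled input: -1 to 1 covers 500 mm each way for a shift and 30 degrees each way for a turn. Its arguments: {"type":"object","properties":{"series":{"type":"array","items":{"type":"object","properties":{"grip":{"type":"number"},"x":{"type":"number","minimum":-1,"maximum":1},"y":{"type":"number","minimum":-1,"maximum":1},"z":{"type":"number","minimum":-1,"maximum":1},"ax":{"type":"number","minimum":-1,"maximum":1},"ay":{"type":"number","minimum":-1,"maximum":1},"az":{"type":"number","minimum":-1,"maximum":1}}}},"force":{"type":"number"}},"required":["series"]}

```bash
mkdir -p pics; ls; cat > h.py <<'E'
import numpy as np, cv2
from workcell import bot, imaging
from scipy.spatial.transform import Rotation as Ro
def snap(name,fn=None):
    c=imaging.read_camera(name)
    if fn: cv2.imwrite('pics/'+fn,c['img'][:,:,::-1])
    return c
def ray(c,u,v):
    d=np.array([(u-c['cx'])/c['fx'],(v-c['cy'])/c['fy']]); s=d.copy()
    for _ in range(20): s=d/(1+c['k1']*(s@s))
    R=np.array(c['R']);t=np.array(c['t'])
    return -R.T@t, R.T@np.array([s[0],s[1],1.])
def onz(c,u,v,z):
    o,d=ray(c,u,v); return o+d*(z-o[2])/d[2]
def proj(c,X):
    p=np.array(c['R'])@np.array(X)+np.array(c['t']); s=p[:2]/p[2]; s=s*(1+c['k1']*(s@s))
    return s*[c['fx'],c['fy']]+[c['cx'],c['cy']]
E
python3 - <<'E'
from h import *
print(bot.read_state())
for n in('top','side'):
    c=snap(n,n+'0.png'); print(n,c['fx'],c['k1'],-np.array(c['R']).T@c['t'])
E
```

```text
pics
{'time': 0.0, 'q': array([-1.29890610e+00,  2.64755973e-01,  1.60539326e+00, -2.23811114e-06,
        1.27369980e+00, -3.68782896e-02]), 'joint_vel': array([-0.0007717 , -0.0017623 ,  0.00162528,  0.00097086, -0.00018505,
       -0.00099033]), 'joint_torque': array([ 6.40634371e-04, -5.15105760e+01, -3.67317688e+01, -2.12024923e-05,
        1.27482330e-02, -2.43419390e-05]), 'tool_pos': array([ 0.20493519, -0.64236045,  0.22994973]), 'tcp_rot': array([-3.10201370e+00, -4.82744558e-01,  4.18559891e-04]), 'wrist_force': array([-0.59701801,  0.18156866,  0.73302939]), 'torque': array([-0.05690323, -0.07900161,  0.01854514]), 'grip_force': 0.0, 'width': 1.000098596148566}
top 495.9299418643523 -0.15060645690934452 [ 0.39627533 -0.03235188  1.46884759]
side 498.5316472252623 -0.10060096246087058 [0.03310438 0.94177405 0.78227635]
```

View pics/top0.png

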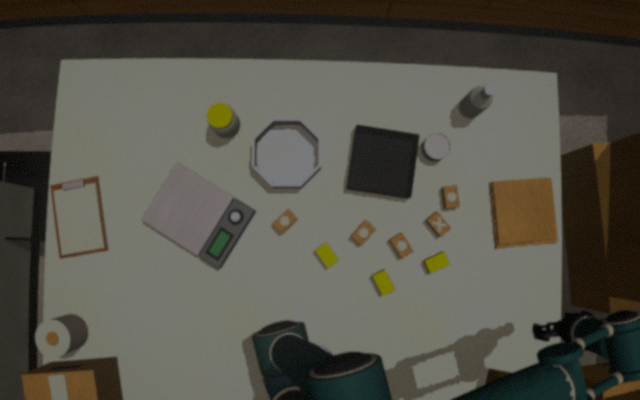

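View pics/side0.png

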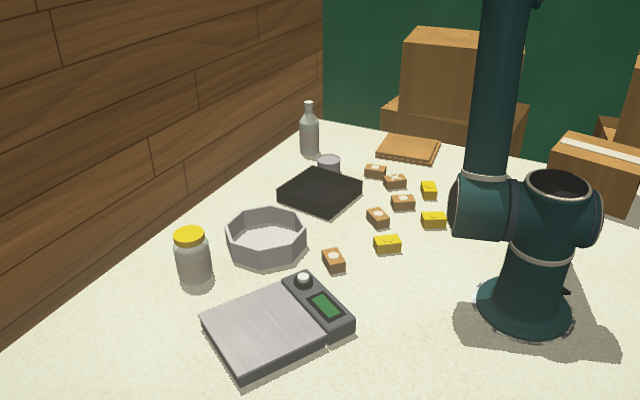

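The top view shows the scale's pan at (187,208), tare at (236,216), bowl at (286,155), tray at (383,161), jar at (221,117) and tin at (436,147). Brown packs are at (285,221), (362,233), (401,245), (437,223) and (450,197). The yellow boxes at (326,255), (383,282) and (436,262) are decoys. Next I measure and check a close crop.

```bash
cat >> h.py <<'E'
def packs(c,zt=0.032):
    hsv=cv2.cvtColor(c['img'],cv2.COLOR_RGB2HSV)
    m=cv2.inRange(hsv,(4,70,70),(19,255,255))
    m=cv2.morphologyEx(m,cv2.MORPH_CLOSE,cv2.getStructuringElement(2,(9,9)))
    out=[]
    for k in cv2.findContours(m,cv2.RETR_EXTERNAL,cv2.CHAIN_APPROX_NONE)[0]:
        a=cv2.contourArea(k)
        if 120<a<900:
            W=np.array([onz(c,*p,zt)[:2]for p in k[:,0].astype(float)])
            (x,y),(w,h),an=cv2.minAreaRect((W*1000).astype(np.float32))
            if w<h: an+=90
            u=k[:,0].mean(0)
            out.append((u.round(),np.round([x,y],1),np.round(sorted([w,h]),1),round((an+90)%180-90,1)))
    return out
E
python3 - <<'E'
from h import *
c=snap('top')
for p in packs(c): print(p)
im=c['img']
cv2.imwrite('pics/crop1.png',cv2.resize(im[180:300,260:470],None,fx=3.8,fy=3.8,interpolation=cv2.INTER_CUBIC)[:,:,::-1])
hsv=cv2.cvtColor(im,cv2.COLOR_RGB2HSV)
cv2.imwrite('pics/crop2.png',cv2.resize(im[95:275,130:330],None,fx=3.3,fy=3.3,interpolation=cv2.INTER_CUBIC)[:,:,::-1])
E
```

```text
(array([621., 389.]), array([  -48.2, -1005.2]), array([ 42.2, 137.2]), -76.0)
(array([ 52., 339.]), array([ 80. , 748.3]), array([39.5, 41. ]), -85.7)
(array([401., 246.]), array([ 392.9, -285.1]), array([44.6, 66. ]), 33.0)
(array([363., 233.]), array([ 427.7, -173.3]), array([42. , 68.4]), -40.0)
(array([438., 224.]), array([ 458.8, -395. ]), array([41.7, 66.4]), 41.3)
(array([284., 221.]), array([455.2,  55.9]), array([41.1, 65.5]), -43.4)
(array([451., 197.]), array([ 538.7, -433.1]), array([41.8, 68.5]), 9.1)
(array([ 79., 221.]), array([448.6, 676.7]), array([157.8, 225.5]), 11.4)
(array([599., 149.]), array([ 697.4, -924.2]), array([57.1, 61.6]), -86.9)
```

View pics/crop1.png

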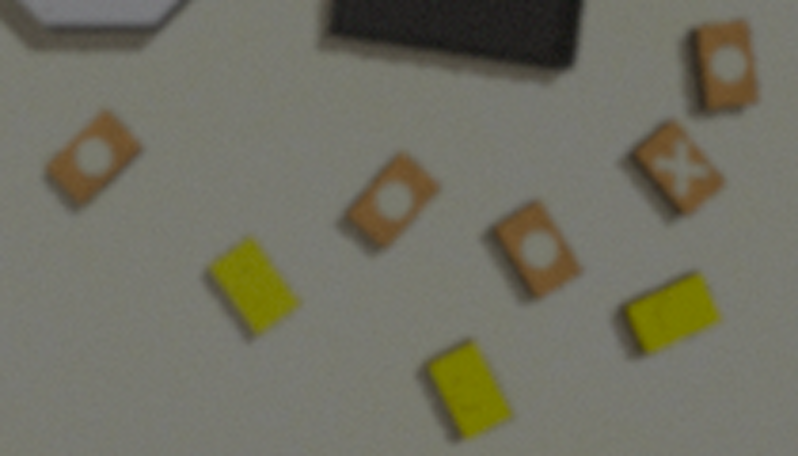

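View pics/crop2.png

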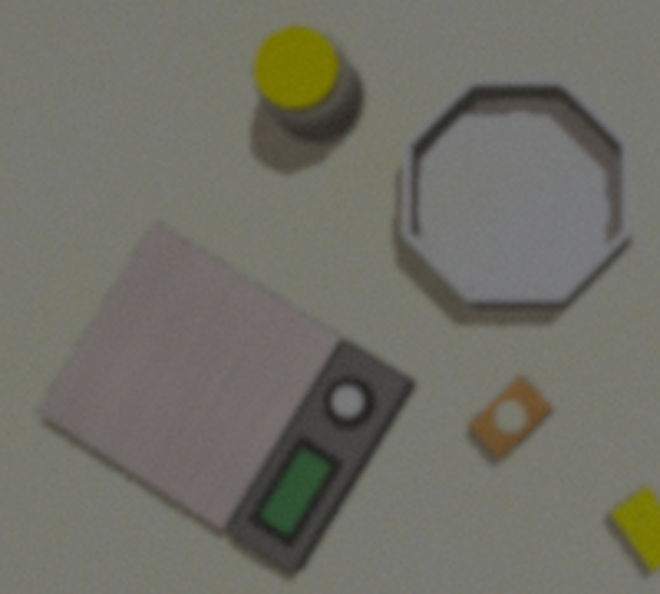

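The crops show four round tags, at (284,221), (363,233), (401,246) and (451,197), and one cross at (438,224). The bowl is empty and upright, and the pan is clear.

```bash
python3 - <<'E'
from h import *
c=snap('top')
cr=lambda P:np.array([(130+(x+.5)/3.3-.5,95+(y+.5)/3.3-.5) for x,y in P])
W=lambda P,z:np.array([onz(c,*p,z)[:2] for p in P])
pan=W(cr([(160,222),(340,345),(225,532),(40,413)]),.04); print('pan',pan.round(3).tolist(),pan.mean(0).round(4),[np.linalg.norm(pan[i]-pan[i-1]).round(3) for i in range(4)])
bt=onz(c,*cr([(348,401)])[0],.05); print('tare',bt)
b=W(cr([(470,87),(562,87),(622,148),(628,240),(568,303),(468,303),(405,240),(405,147)]),.06)
print('bowl',b.round(3).tolist(),b.mean(0).round(4),[np.linalg.norm(b[i]-b[i-4]).round(3) for i in range(4)])
# light mask contour of bowl floor
g=cv2.cvtColor(c['img'],cv2.COLOR_RGB2HSV)
m=((c['img'][:,:,2].astype(int)-c['img'][:,:,0])>4).astype(np.uint8)*255
m[:,:230]=0;m[:,340:]=0;m[:110]=0;m[200:]=0
m=cv2.morphologyEx(m,cv2.MORPH_CLOSE,np.ones((9,9)))
k=max(cv2.findContours(m,0,1)[0],key=cv2.contourArea)
q=W(k[:,0].astype(float),.06)*1000
print('bowlmask',cv2.contourArea(k),cv2.minAreaRect(q.astype(np.float32)),cv2.minEnclosingCircle(q.astype(np.float32)))
t=W([(357,125),(419,133),(409,199),(346,191)],.045); print('tray',t.mean(0),[np.linalg.norm(t[i]-t[i-1]).round(3) for i in range(4)],t.round(3).tolist())
print('jarlid',onz(c,220.5,116,.125),'tin',onz(c,436,147,.05))
e=pan[1]-pan[0]; print('dir pan->console',np.degrees(np.arctan2(e[1],e[0])))
e=pan[2]-pan[3]; print(np.degrees(np.arctan2(e[1],e[0])))
# wrist cam pose rel tool
s=bot.read_state();print(Ro.from_rotvec(s['tcp_rot']).as_matrix().round(3))
E
```

```text
pan [[0.619, 0.373], [0.514, 0.206], [0.347, 0.302], [0.446, 0.473]] [0.4816 0.3386] [np.float64(0.2), np.float64(0.197), np.float64(0.192), np.float64(0.198)]
tare [0.46437936 0.19577695 0.05      ]
bowl [[0.743, 0.098], [0.745, 0.018], [0.692, -0.037], [0.61, -0.044], [0.554, 0.007], [0.552, 0.093], [0.605, 0.15], [0.688, 0.153]] [0.6485 0.0548] [np.float64(0.21), np.float64(0.207), np.float64(0.206), np.float64(0.212)]
bowlmask 227.5 ((610.5261840820312, 16.505420684814453), (47.548370361328125, 78.45574951171875), 80.9566421508789) ((608.8692626953125, 6.0949907302856445), 39.34695053100586)
tray [ 0.63484627 -0.22720895] [np.float64(0.198), np.float64(0.185), np.float64(0.198), np.float64(0.185)] [[0.742, -0.149], [0.724, -0.333], [0.528, -0.305], [0.546, -0.121]]
jarlid [0.73790691 0.23675195 0.125     ] tin [ 0.68286779 -0.38315106  0.05      ]
dir pan->console -122.36548365451611
-120.0317540607874
[[ 0.953  0.304 -0.   ]
 [ 0.304 -0.953  0.001]
 [ 0.    -0.001 -1.   ]]
```

```bash
cat >> h.py <<'E'
def plan(x,y,z,yaw):
    "shift/turn numbers to a tool-down pose; yaw = world angle of tool y (deg, mod 180 nearest)"
    s=bot.read_state(); R0=Ro.from_rotvec(s['tcp_rot']); M=R0.as_matrix()
    cur=np.degrees(np.arctan2(M[1,1],M[0,1])); q=np.degrees(s['q'])
    for k in(-1,0,1):
        yw=yaw+180*k
        if abs(np.degrees(np.arctan2(y,x))-yw)>130: continue
        a=np.radians(yw); Y=np.array([np.cos(a),np.sin(a),0]); Z=np.array([0,0,-1.])
        T=np.column_stack([np.cross(Y,Z),Y,Z])
        rv=np.degrees((R0.inv()*Ro.from_matrix(T)).as_rotvec())/30
        d=M.T@(np.array([x,y,z])-s['tool_pos'])/.5
        print('yaw',round(yw,1),'q6 will be',round(np.degrees(np.arctan2(y,x))-yw,1),'shift',d.round(4),'turn',rv.round(3))
    print('t',round(s['time'],2),'pos',s['tool_pos'].round(4),'yaw',round(cur,1),'F',s['wrist_force'].round(1),'w',round(s['width'],3),'gf',round(s['grip_force'],1))
E
python3 -c "
from h import *
plan(.553,.05,.2,2.5)"
```

```text
yaw 2.5 q6 will be 2.7 shift [ 1.084  -1.1082  0.0625] turn [-2.000e-03 -2.000e-03 -2.494e+00]
t 0.2 pos [ 0.205  -0.6426  0.2304] yaw -72.3 F [ 0.3 -0.7 -0.3] w 0.997 gf 0.0
```

>>> {"method": "step_arm", "body": {"series": [{"x": 0.8,"y": -0.82,"z": 0,"az": -1,"grip": 0},{"x": 0.8,"y": -0.82,"z": 0,"az": -1,"grip": 0},{"x": 0.8,"y": -0.82,"z": 0,"az": -1,"grip": 0},{"x": 0.8,"y": -0.82,"z": 0,"az": -1,"grip": 0},{"x": 0.8,"y": -0.82,"z": 0,"az": -1,"grip": 0},{"x": 0.8,"y": -0.82,"z": 0,"az": -1,"grip": 0},{"x": 0.8,"y": -0.82,"z": 0,"az": -1,"grip": 0},{"x": 0.8,"y": -0.82,"z": 0,"az": -1,"grip": 0},{"x": 0.8,"y": -0.82,"z": 0,"az": -1,"grip": 0},{"x": 0.8,"y": -0.82,"z": 0,"az": -1,"grip": 0},{"x": 0.8,"y": -0.82,"z": 0,"az": -1,"grip": 0},{"x": 0.8,"y": -0.82,"z": 0,"az": -1,"grip": 0}]}}

```text
validation failed for argument at $.se...
```

>>> {"method": "step_arm", "body": {"series": [{"az": -1,"grip": 0},{"az": -1,"grip": 0},{"az": -1,"grip": 0},{"az": -1,"grip": 0},{"az": -1,"grip": 0}]}}

```text
validation failed for argument at $.se...
```

```bash
python3 -c "
from h import *
plan(.553,.05,.2,2.5)"
```

```text
yaw 2.5 q6 will be 2.7 shift [ 1.084  -1.1082  0.0625] turn [-2.000e-03 -2.000e-03 -2.494e+00]
t 0.2 pos [ 0.205  -0.6426  0.2304] yaw -72.3 F [ 0.3 -0.7 -0.3] w 0.997 gf 0.0
```

The validator refused those calls, so I'll try one row with every field filled in.

>>> {"method": "step_arm", "body": {"series": [{"x": 0.08,"y": -0.08,"z": 0.0,"ax": 0.0,"ay": 0.0,"az": -0.2,"grip": 0.0}]}}

```text
time: 0.3
tool_pos: [0.2261, -0.6018, 0.2302]
tcp_rot: [3.074, 0.641, -0.002]
wrist_force: [1.0, 1.4, 0.3]
width: 0.854
grip_force: 0.0
```

All fields are needed.

>>> {"method": "step_arm", "body": {"series": [{"x": 0.8,"y": -0.7,"z": 0.0,"ax": 0.0,"ay": 0.0,"az": -1.0,"grip": 0.0},{"x": 0.8,"y": -0.7,"z": 0.0,"ax": 0.0,"ay": 0.0,"az": -1.0,"grip": 0.0},{"x": 0.8,"y": -0.7,"z": 0.0,"ax": 0.0,"ay": 0.0,"az": -1.0,"grip": 0.0},{"x": 0.8,"y": -0.7,"z": 0.0,"ax": 0.0,"ay": 0.0,"az": -1.0,"grip": 0.0},{"x": 0.8,"y": -0.7,"z": 0.0,"ax": 0.0,"ay": 0.0,"az": -1.0,"grip": 0.0},{"x": 0.8,"y": -0.7,"z": 0.0,"ax": 0.0,"ay": 0.0,"az": -1.0,"grip": 0.0},{"x": 0.8,"y": -0.7,"z": 0.0,"ax": 0.0,"ay": 0.0,"az": -1.0,"grip": 0.0},{"x": 0.8,"y": -0.7,"z": 0.0,"ax": 0.0,"ay": 0.0,"az": -1.0,"grip": 0.0},{"x": 0.8,"y": -0.7,"z": 0.0,"ax": 0.0,"ay": 0.0,"az": -1.0,"grip": 0.0},{"x": 0.8,"y": -0.7,"z": 0.0,"ax": 0.0,"ay": 0.0,"az": -1.0,"grip": 0.0},{"x": 0.8,"y": -0.7,"z": 0.0,"ax": 0.0,"ay": 0.0,"az": -1.0,"grip": 0.0},{"x": 0.8,"y": -0.7,"z": 0.0,"ax": 0.0,"ay": 0.0,"az": -1.0,"grip": 0.0}]}}

```text
time: 1.5
tool_pos: [0.4548, -0.114, 0.2313]
tcp_rot: [-2.799, -1.425, -0.002]
wrist_force: [-0.4, -0.1, 0.0]
width: 0.498
grip_force: 0.0
```

>>> {"method": "step_arm", "body": {"series": [{"x": 0.0,"y": 0.0,"z": 0.0,"ax": 0.0,"ay": 0.0,"az": -1.0,"grip": 0.0},{"x": 0.0,"y": 0.0,"z": 0.0,"ax": 0.0,"ay": 0.0,"az": -1.0,"grip": 0.0},{"x": 0.0,"y": 0.0,"z": 0.0,"ax": 0.0,"ay": 0.0,"az": -1.0,"grip": 0.0},{"x": 0.0,"y": 0.0,"z": 0.0,"ax": 0.0,"ay": 0.0,"az": -1.0,"grip": 0.0}]}}

```text
time: 1.9
tool_pos: [0.4532, -0.1182, 0.2311]
tcp_rot: [-2.336, -2.101, 0.001]
wrist_force: [-0.2, -0.1, 0.2]
width: 0.502
grip_force: 0.0
```

```bash
python3 -c "
from h import *
plan(.553,.05,.2,2.5)"
```

```text
yaw 2.5 q6 will be 2.7 shift [0.3557 0.1629 0.062 ] turn [-0.001  0.001 -0.286]
t 1.9 pos [ 0.4532 -0.1182  0.2311] yaw -6.1 F [-0.2 -0.1  0.2] w 0.502 gf 0.0
```

>>> {"method": "step_arm", "body": {"series": [{"x": 0.356,"y": 0.163,"z": 0.0,"ax": 0.0,"ay": 0.0,"az": -0.286,"grip": 0.0},{"x": 0.356,"y": 0.163,"z": 0.0,"ax": 0.0,"ay": 0.0,"az": -0.286,"grip": 0.0},{"x": 0.356,"y": 0.163,"z": 0.0,"ax": 0.0,"ay": 0.0,"az": -0.286,"grip": 0.0},{"x": 0.356,"y": 0.163,"z": 0.0,"ax": 0.0,"ay": 0.0,"az": -0.286,"grip": 0.0},{"x": 0.356,"y": 0.163,"z": 0.0,"ax": 0.0,"ay": 0.0,"az": -0.286,"grip": 0.0}]}}

```text
time: 2.4
tool_pos: [0.5564, 0.0538, 0.2311]
tcp_rot: [-2.172, -2.269, -0.003]
wrist_force: [0.2, 0.0, -0.4]
width: 0.499
grip_force: 0.0
```

```bash
python3 -c "
from h import *
plan(.553,.05,.2,2.5)
c=snap('wrist','w1.png'); print(c['fx'],-np.array(c['R']).T@c['t'],proj(c,[.5525,.05,.06]),proj(c,[.6485,.055,.006]))"
```

```text
yaw 2.5 q6 will be 2.7 shift [-0.0074 -0.0071  0.0621] turn [ 0.002 -0.003 -0.   ]
t 2.4 pos [0.5564 0.0538 0.2311] yaw 2.5 F [ 0.2  0.  -0.4] w 0.499 gf 0.0
293.6257404138645 [0.5548856  0.12850108 0.37302477] [313.26337717 181.65047006] [389.47837531 170.69452384]
```

View pics/w1.png

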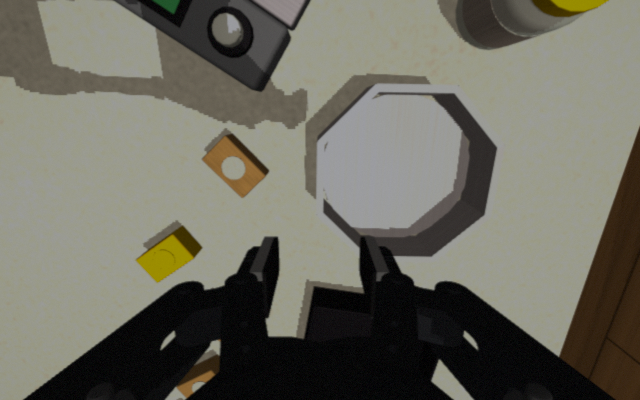

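The wrist view shows the bowl empty. The near wall's outer rim corners are at about (317,152) and (318,205), the top wall's at (377,85) and (456,88).

```bash
python3 - <<'E'
from h import *
c=snap('wrist')
for p in[(317,152),(318,205),(377,85),(456,88),(497,150),(487,212),(364,252),(432,256)]: print(p,onz(c,*p,.06).round(4))
g=cv2.resize(c['img'][70:270,290:510],None,fx=3.5,fy=3,interpolation=cv2.INTER_CUBIC); g=cv2.convertScaleAbs(g,alpha=1.3)
cv2.imwrite('pics/w2.png',g[:,:,::-1])
E
```

```text
(317, 152) [0.5536 0.0803 0.06  ]
(318, 205) [0.5571 0.0209 0.06  ]
(377, 85) [0.6107 0.1497 0.06  ]
(456, 88) [0.69   0.1503 0.06  ]
(497, 150) [0.7446 0.0907 0.06  ]
(487, 212) [0.7486 0.0208 0.06  ]
(364, 252) [ 0.6139 -0.0353  0.06  ]
(432, 256) [ 0.695  -0.0371  0.06  ]
```

View pics/w2.png

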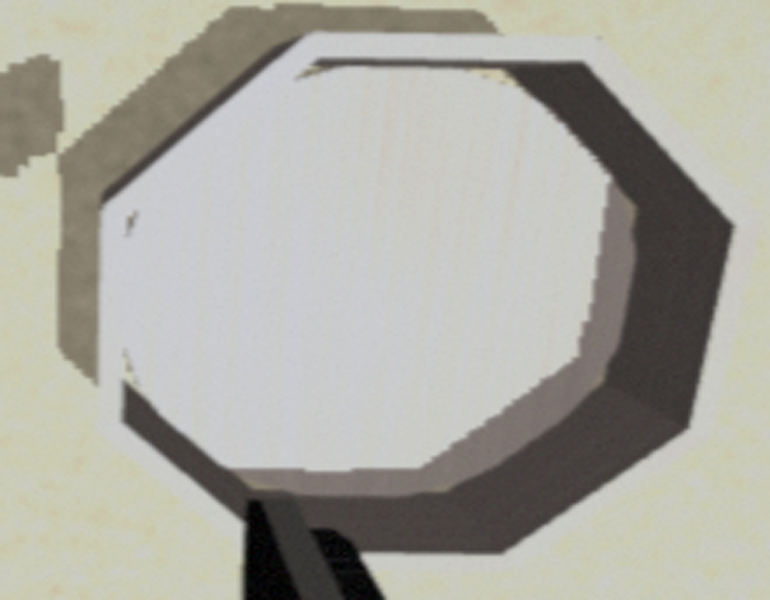

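>>> {"method": "step_arm", "body": {"force": 100, "series": [{"x": 0.004,"y": 0.005,"z": 0.3,"ax": 0.0,"ay": 0.0,"az": 0.0,"grip": 0.0},{"x": 0.004,"y": 0.005,"z": 0.3,"ax": 0.0,"ay": 0.0,"az": 0.0,"grip": 0.0},{"x": 0.004,"y": 0.005,"z": 0.3,"ax": 0.0,"ay": 0.0,"az": 0.0,"grip": 0.0},{"x": 0.004,"y": 0.005,"z": 0.36,"ax": 0.0,"ay": 0.0,"az": 0.0,"grip": 0.0},{"x": 0.004,"y": 0.005,"z": 0.4,"ax": 0.0,"ay": 0.0,"az": 0.0,"grip": 0.0},{"x": 0.004,"y": 0.005,"z": 0.42,"ax": 0.0,"ay": 0.0,"az": 0.0,"grip": 0.0},{"x": 0.004,"y": 0.005,"z": 0.42,"ax": 0.0,"ay": 0.0,"az": 0.0,"grip": 1.0},{"x": 0.004,"y": 0.005,"z": 0.42,"ax": 0.0,"ay": 0.0,"az": 0.0,"grip": 1.0},{"x": 0.004,"y": 0.005,"z": 0.42,"ax": 0.0,"ay": 0.0,"az": 0.0,"grip": 1.0},{"x": 0.004,"y": 0.005,"z": 0.42,"ax": 0.0,"ay": 0.0,"az": 0.0,"grip": 1.0},{"x": 0.004,"y": 0.005,"z": 0.42,"ax": 0.0,"ay": 0.0,"az": 0.0,"grip": 1.0},{"x": 0.004,"y": 0.005,"z": 0.42,"ax": 0.0,"ay": 0.0,"az": 0.0,"grip": 1.0}]}}

```text
time: 3.7
tool_pos: [0.5581, 0.0524, 0.023]
tcp_rot: [2.175, 2.264, 0.002]
wrist_force: [-1.6, -2.5, 6.2]
width: 0.081
grip_force: 98.7
```

>>> {"method": "step_arm", "body": {"series": [{"x": 0.0,"y": 0.0,"z": -0.03,"ax": 0.0,"ay": 0.0,"az": 0.0,"grip": 1.0},{"x": 0.0,"y": 0.0,"z": -0.07,"ax": 0.0,"ay": 0.0,"az": 0.0,"grip": 1.0},{"x": 0.0,"y": 0.0,"z": -0.12,"ax": 0.0,"ay": 0.0,"az": 0.0,"grip": 1.0},{"x": 0.0,"y": 0.0,"z": -0.18,"ax": 0.0,"ay": 0.0,"az": 0.0,"grip": 1.0},{"x": 0.0,"y": -0.06,"z": -0.18,"ax": 0.0,"ay": 0.0,"az": 0.0,"grip": 1.0},{"x": 0.0,"y": -0.12,"z": -0.18,"ax": 0.0,"ay": 0.0,"az": 0.0,"grip": 1.0},{"x": 0.0,"y": -0.18,"z": -0.18,"ax": 0.0,"ay": 0.0,"az": 0.0,"grip": 1.0},{"x": 0.0,"y": -0.24,"z": -0.18,"ax": 0.0,"ay": 0.0,"az": 0.0,"grip": 1.0},{"x": 0.0,"y": -0.26,"z": -0.18,"ax": 0.0,"ay": 0.0,"az": 0.0,"grip": 1.0},{"x": 0.0,"y": -0.26,"z": -0.18,"ax": 0.0,"ay": 0.0,"az": 0.0,"grip": 1.0}]}}

```text
time: 4.7
tool_pos: [0.4254, 0.0477, 0.1114]
tcp_rot: [-2.176, -2.265, -0.0]
wrist_force: [0.5, -0.5, -1.4]
width: 0.08
grip_force: 97.9
```

```bash
python3 -c "
from h import *
plan(.396,.326,.113,14)
c=snap('wrist','w3.png')"
```

```text
yaw 14 q6 will be 25.5 shift [ 0.5585 -0.0366 -0.0031] turn [-0.   -0.   -0.39]
t 4.7 pos [0.4254 0.0477 0.1114] yaw 2.3 F [ 0.5 -0.5 -1.4] w 0.08 gf 97.9
```

View pics/w3.png

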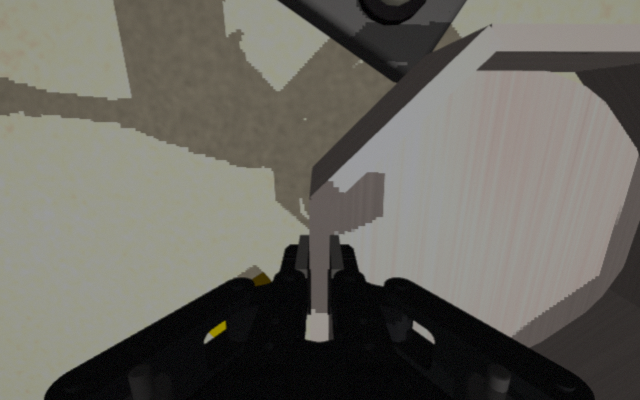

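The bowl is held firmly by its near wall, so I carry it over the pan.

>>> {"method": "step_arm", "body": {"series": [{"x": 0.05,"y": 0.0,"z": -0.04,"ax": 0.0,"ay": 0.0,"az": 0.0,"grip": 1.0},{"x": 0.12,"y": 0.0,"z": -0.04,"ax": 0.0,"ay": 0.0,"az": -0.05,"grip": 1.0},{"x": 0.19,"y": -0.01,"z": -0.04,"ax": 0.0,"ay": 0.0,"az": -0.1,"grip": 1.0},{"x": 0.26,"y": -0.02,"z": -0.04,"ax": 0.0,"ay": 0.0,"az": -0.16,"grip": 1.0},{"x": 0.33,"y": -0.02,"z": -0.04,"ax": 0.0,"ay": 0.0,"az": -0.22,"grip": 1.0},{"x": 0.4,"y": -0.03,"z": -0.04,"ax": 0.0,"ay": 0.0,"az": -0.28,"grip": 1.0},{"x": 0.47,"y": -0.03,"z": -0.04,"ax": 0.0,"ay": 0.0,"az": -0.34,"grip": 1.0},{"x": 0.53,"y": -0.037,"z": -0.04,"ax": 0.0,"ay": 0.0,"az": -0.39,"grip": 1.0},{"x": 0.558,"y": -0.037,"z": -0.04,"ax": 0.0,"ay": 0.0,"az": -0.39,"grip": 1.0},{"x": 0.558,"y": -0.037,"z": -0.04,"ax": 0.0,"ay": 0.0,"az": -0.39,"grip": 1.0},{"x": 0.558,"y": -0.037,"z": -0.04,"ax": 0.0,"ay": 0.0,"az": -0.39,"grip": 1.0}]}}

```text
time: 5.85
tool_pos: [0.3978, 0.3255, 0.1311]
tcp_rot: [1.934, 2.475, -0.001]
wrist_force: [-0.3, -0.0, -2.2]
width: 0.081
grip_force: 98.1
```

```bash
python3 -c "
from h import *
plan(.396,.326,.063,14)
c=snap('side','s3.png')
im=c['img']
cv2.imwrite('pics/s3.png',cv2.resize(im[200:400,150:420],None,fx=2.9,fy=2.9)[:,:,::-1])"
```

```text
yaw 14 q6 will be 25.5 shift [ 0.002  -0.0031  0.1362] turn [-0.001  0.001 -0.   ]
t 5.85 pos [0.3978 0.3255 0.1311] yaw 14.0 F [-0.3 -0.  -2.2] w 0.081 gf 98.1
```

View pics/s3.png

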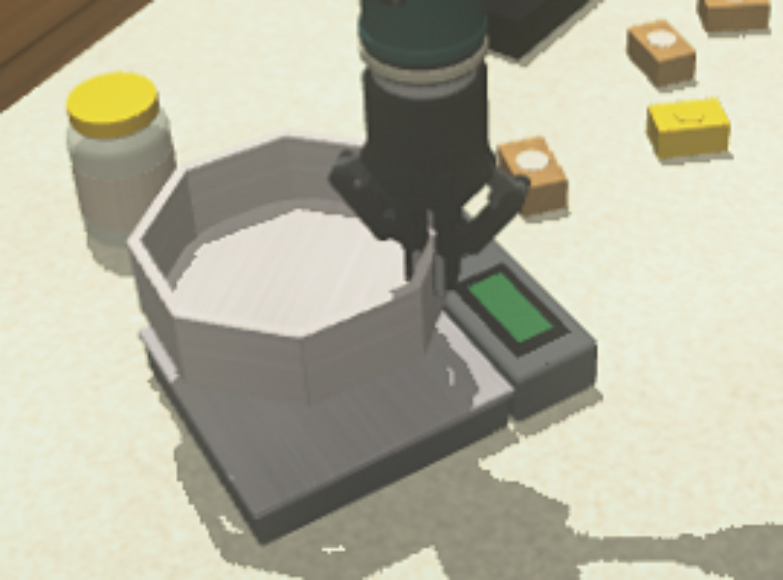

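The bowl hangs level above the pan, and the jar is untouched. I lower it slowly.

>>> {"method": "step_arm", "body": {"series": [{"x": 0.0,"y": -0.002,"z": 0.05,"ax": 0.0,"ay": 0.0,"az": 0.0,"grip": 1.0},{"x": 0.0,"y": -0.002,"z": 0.09,"ax": 0.0,"ay": 0.0,"az": 0.0,"grip": 1.0},{"x": 0.0,"y": -0.002,"z": 0.11,"ax": 0.0,"ay": 0.0,"az": 0.0,"grip": 1.0},{"x": 0.0,"y": -0.002,"z": 0.12,"ax": 0.0,"ay": 0.0,"az": 0.0,"grip": 1.0},{"x": 0.0,"y": -0.002,"z": 0.126,"ax": 0.0,"ay": 0.0,"az": 0.0,"grip": 1.0},{"x": 0.0,"y": -0.002,"z": 0.13,"ax": 0.0,"ay": 0.0,"az": 0.0,"grip": 1.0},{"x": 0.0,"y": -0.002,"z": 0.13,"ax": 0.0,"ay": 0.0,"az": 0.0,"grip": 1.0}]}}

```text
time: 6.6
tool_pos: [0.3968, 0.3255, 0.0668]
tcp_rot: [1.935, 2.475, 0.002]
wrist_force: [0.1, 0.2, -2.2]
width: 0.081
grip_force: 98.1
```

>>> {"method": "step_arm", "body": {"series": [{"x": 0.0,"y": 0.0,"z": 0.004,"ax": 0.0,"ay": 0.0,"az": 0.0,"grip": 1.0},{"x": 0.0,"y": 0.0,"z": 0.007,"ax": 0.0,"ay": 0.0,"az": 0.0,"grip": 1.0},{"x": 0.0,"y": 0.0,"z": 0.007,"ax": 0.0,"ay": 0.0,"az": 0.0,"grip": 1.0}]}}

```text
time: 6.9
tool_pos: [0.3966, 0.3256, 0.0631]
tcp_rot: [1.934, 2.475, 0.002]
wrist_force: [0.1, -0.4, -0.9]
width: 0.079
grip_force: 98.2
```

Contact is starting. I'll go 1.5 mm lower and release.

>>> {"method": "step_arm", "body": {"series": [{"x": 0.0,"y": 0.0,"z": 0.003,"ax": 0.0,"ay": 0.0,"az": 0.0,"grip": 1.0},{"x": 0.0,"y": 0.0,"z": 0.003,"ax": 0.0,"ay": 0.0,"az": 0.0,"grip": 1.0},{"x": 0.0,"y": 0.0,"z": 0.003,"ax": 0.0,"ay": 0.0,"az": 0.0,"grip": 0.2},{"x": 0.0,"y": 0.0,"z": 0.003,"ax": 0.0,"ay": 0.0,"az": 0.0,"grip": 0.2},{"x": 0.0,"y": 0.0,"z": 0.003,"ax": 0.0,"ay": 0.0,"az": 0.0,"grip": 0.2},{"x": 0.0,"y": 0.0,"z": 0.003,"ax": 0.0,"ay": 0.0,"az": 0.0,"grip": 0.2},{"x": 0.0,"y": 0.0,"z": -0.06,"ax": 0.0,"ay": 0.0,"az": 0.0,"grip": 0.2},{"x": 0.0,"y": 0.0,"z": -0.14,"ax": 0.0,"ay": 0.0,"az": 0.0,"grip": 0.2},{"x": 0.0,"y": 0.0,"z": -0.22,"ax": 0.0,"ay": 0.0,"az": 0.0,"grip": 0.6},{"x": 0.0,"y": 0.0,"z": -0.26,"ax": 0.0,"ay": 0.0,"az": 0.0,"grip": 1.0},{"x": 0.0,"y": 0.0,"z": -0.26,"ax": 0.0,"ay": 0.0,"az": 0.0,"grip": 1.0},{"x": 0.0,"y": 0.0,"z": -0.26,"ax": 0.0,"ay": 0.0,"az": 0.0,"grip": 1.0}]}}

```text
time: 8.1
tool_pos: [0.3963, 0.3253, 0.1926]
tcp_rot: [1.935, 2.475, 0.001]
wrist_force: [-0.8, 0.1, -0.1]
width: 0.002
grip_force: 0.0
```

```bash
python3 -c "
from h import *
plan(.462,.194,.10,14)
a=snap('wrist')['img']; b=snap('top')['img'][90:290,110:310]
cv2.imwrite('pics/w4.png',cv2.resize(np.hstack([a,cv2.resize(b,(400,400))]),None,fx=.75,fy=.75)[:,:,::-1])"
```

```text
yaw 14 q6 will be 8.8 shift [-0.2866  0.0641  0.1852] turn [ 0.001 -0.    -0.001]
t 8.1 pos [0.3963 0.3253 0.1926] yaw 14.0 F [-0.8  0.1 -0.1] w 0.002 gf 0.0
```

View pics/w4.png

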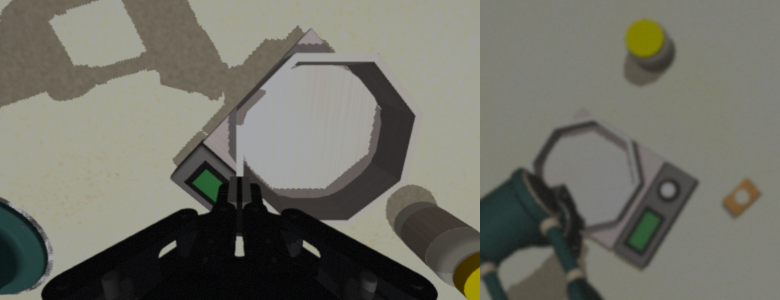

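The bowl stands on the pan, centred at about (181,205) in the top image, with a thin gap to the console. The tare button is clear at (235,217).

```bash
python3 -c "
from h import *
c=snap('top')
print(onz(c,181.3,204.5,.1),onz(c,181.3,204.5,.06))
g=cv2.cvtColor(c['img'],6)
b=c['img'][200:232,220:252].min(2); m=(b>150).astype(np.uint8)
ys,xs=np.nonzero(cv2.inRange(b,int(b.max())-35,255)); print(b.max(),len(xs),xs.mean()+220,ys.mean()+200, onz(c,xs.mean()+220,ys.mean()+200,.055))
plan(.463,.195,.08,14)"
```

```text
[0.49024517 0.34053983 0.1       ] [0.49299113 0.35143635 0.06      ]
128 272 235.36764705882354 211.42279411764707 [0.47774161 0.19474123 0.055     ]
yaw 14 q6 will be 8.8 shift [-0.2837  0.07    0.2213] turn [-0.007  0.003 -0.001]
t 8.25 pos [0.3951 0.3244 0.1906] yaw 14.0 F [ 0.3 -0.  -0.2] w 0.003 gf 0.0
```

>>> {"method": "step_arm", "body": {"series": [{"x": -0.284,"y": 0.07,"z": 0.0,"ax": 0.0,"ay": 0.0,"az": 0.0,"grip": 1.0},{"x": -0.284,"y": 0.07,"z": 0.0,"ax": 0.0,"ay": 0.0,"az": 0.0,"grip": 1.0},{"x": -0.284,"y": 0.07,"z": 0.0,"ax": 0.0,"ay": 0.0,"az": 0.0,"grip": 1.0},{"x": -0.284,"y": 0.07,"z": 0.0,"ax": 0.0,"ay": 0.0,"az": 0.0,"grip": 1.0},{"x": -0.284,"y": 0.07,"z": 0.1,"ax": 0.0,"ay": 0.0,"az": 0.0,"grip": 1.0},{"x": -0.284,"y": 0.07,"z": 0.18,"ax": 0.0,"ay": 0.0,"az": 0.0,"grip": 1.0},{"x": -0.284,"y": 0.07,"z": 0.22,"ax": 0.0,"ay": 0.0,"az": 0.0,"grip": 1.0},{"x": -0.284,"y": 0.07,"z": 0.24,"ax": 0.0,"ay": 0.0,"az": 0.0,"grip": 1.0},{"x": -0.284,"y": 0.07,"z": 0.25,"ax": 0.0,"ay": 0.0,"az": 0.0,"grip": 1.0},{"x": -0.284,"y": 0.07,"z": 0.25,"ax": 0.0,"ay": 0.0,"az": 0.0,"grip": 1.0}]}}

```text
time: 9.25
tool_pos: [0.4642, 0.1962, 0.0676]
tcp_rot: [-1.934, -2.475, 0.001]
wrist_force: [-0.6, 0.3, 0.7]
width: -0.002
grip_force: 0.0
```

```bash
python3 -c "
from h import *
plan(.463,.195,.054,14)
c=snap('wrist','w5.png');c=snap('side');cv2.imwrite('pics/w5.png',cv2.resize(c['img'][210:350,200:380],None,fx=3,fy=3)[:,:,::-1])"
```

```text
yaw 14 q6 will be 8.8 shift [-0.0018 -0.0029  0.0271] turn [-0.002  0.    -0.   ]
t 9.25 pos [0.4642 0.1962 0.0676] yaw 14.0 F [-0.6  0.3  0.7] w -0.002 gf 0.0
```

View pics/w5.png

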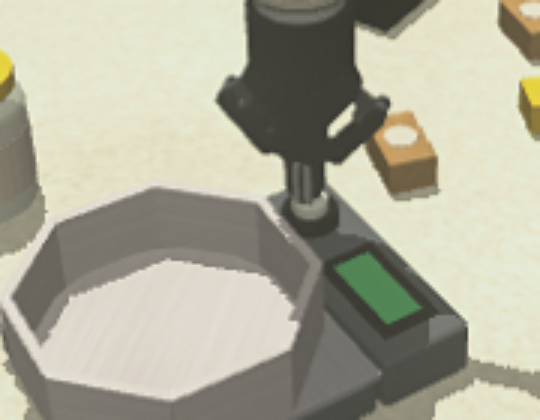

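The fingertips are right over the button and the bowl is flat. I press gradually.

>>> {"method": "step_arm", "body": {"series": [{"x": 0.0,"y": 0.0,"z": 0.01,"ax": 0.0,"ay": 0.0,"az": 0.0,"grip": 1.0},{"x": 0.0,"y": 0.0,"z": 0.016,"ax": 0.0,"ay": 0.0,"az": 0.0,"grip": 1.0},{"x": 0.0,"y": 0.0,"z": 0.02,"ax": 0.0,"ay": 0.0,"az": 0.0,"grip": 1.0},{"x": 0.0,"y": 0.0,"z": 0.02,"ax": 0.0,"ay": 0.0,"az": 0.0,"grip": 1.0},{"x": 0.0,"y": 0.0,"z": 0.02,"ax": 0.0,"ay": 0.0,"az": 0.0,"grip": 1.0}]}}

```text
time: 9.85
tool_pos: [0.4667, 0.1969, 0.0608]
tcp_rot: [1.934, 2.473, 0.006]
wrist_force: [-3.1, 0.1, 14.1]
width: 0.002
grip_force: 7.6
```

The 14 N on the tool means the button is on its stop. I hold briefly, then rise.

>>> {"method": "step_arm", "body": {"series": [{"x": 0.0,"y": 0.0,"z": 0.0,"ax": 0.0,"ay": 0.0,"az": 0.0,"grip": 1.0},{"x": 0.0,"y": 0.0,"z": 0.0,"ax": 0.0,"ay": 0.0,"az": 0.0,"grip": 1.0},{"x": 0.0,"y": 0.0,"z": -0.06,"ax": 0.0,"ay": 0.0,"az": 0.0,"grip": 1.0},{"x": 0.0,"y": 0.0,"z": -0.16,"ax": 0.0,"ay": 0.0,"az": 0.0,"grip": 1.0},{"x": 0.0,"y": 0.0,"z": -0.26,"ax": 0.0,"ay": 0.0,"az": 0.0,"grip": 0.5},{"x": 0.0,"y": 0.0,"z": -0.3,"ax": 0.0,"ay": 0.0,"az": 0.0,"grip": 0.0},{"x": 0.0,"y": 0.0,"z": -0.3,"ax": 0.0,"ay": 0.0,"az": 0.0,"grip": -0.5}]}}

```text
time: 10.55
tool_pos: [0.4674, 0.197, 0.2128]
tcp_rot: [1.932, 2.471, 0.012]
wrist_force: [-0.4, -0.7, -0.7]
width: 0.507
grip_force: 0.0
```

```bash
python3 -c "
from h import *
for p in packs(snap('top')): print(p)
plan(.455,.056,.2,46.6)"
```

```text
(array([536., 392.]), array([ -37. , -717.2]), array([ 55. , 222.3]), 87.5)
(array([620., 389.]), array([  -52. , -1005.4]), array([ 48.1, 133.7]), -84.9)
(array([ 52., 339.]), array([ 79.8, 748.2]), array([40. , 40.1]), -89.4)
(array([401., 245.]), array([ 392.9, -284.7]), array([44.8, 65.5]), 33.8)
(array([363., 233.]), array([ 427.6, -173. ]), array([41.5, 68. ]), -39.5)
(array([438., 224.]), array([ 457.8, -393.6]), array([46.3, 66.6]), 39.0)
(array([284., 221.]), array([455.1,  55.9]), array([41.1, 65.5]), -43.4)
(array([451., 197.]), array([ 538.3, -432.7]), array([43.3, 67.9]), 7.6)
(array([ 79., 221.]), array([448.9, 676.9]), array([158.1, 224.9]), 11.4)
(array([603., 181.]), array([ 596.6, -913.5]), array([ 60.5, 271.6]), -4.2)
yaw 46.6 q6 will be -39.6 shift [-0.2672 -0.0888  0.0193] turn [ 0.009  0.002 -1.088]
t 10.6 pos [0.4658 0.1963 0.2099] yaw 14.0 F [ 0.4 -0.  -0.8] w 0.592 gf 0.0
```

The packs haven't moved. I take pack A at (455,56) mm first.

>>> {"method": "step_arm", "body": {"force": 50, "series": [{"x": -0.267,"y": -0.089,"z": 0.02,"ax": 0.0,"ay": 0.0,"az": -1.0,"grip": -0.5},{"x": -0.267,"y": -0.089,"z": 0.02,"ax": 0.0,"ay": 0.0,"az": -1.0,"grip": -0.5},{"x": -0.267,"y": -0.089,"z": 0.02,"ax": 0.0,"ay": 0.0,"az": -1.0,"grip": -0.5},{"x": -0.267,"y": -0.089,"z": 0.02,"ax": 0.0,"ay": 0.0,"az": -1.0,"grip": -0.5},{"x": -0.267,"y": -0.089,"z": 0.02,"ax": 0.0,"ay": 0.0,"az": -1.0,"grip": -0.5},{"x": -0.267,"y": -0.089,"z": 0.02,"ax": 0.0,"ay": 0.0,"az": -1.0,"grip": -0.5}]}}

```text
time: 11.2
tool_pos: [0.4526, 0.0557, 0.1961]
tcp_rot: [-1.233, -2.887, 0.001]
wrist_force: [-0.9, 0.5, -0.4]
width: 0.748
grip_force: 0.0
```

```bash
python3 -c "
from h import *
plan(.455,.056,.004,46.6)"
```

```text
yaw 46.6 q6 will be -39.6 shift [-0.0038  0.0046  0.3843] turn [-0.003 -0.004 -0.095]
t 11.2 pos [0.4526 0.0557 0.1961] yaw 43.8 F [-0.9  0.5 -0.4] w 0.748 gf 0.0
```

>>> {"method": "step_arm", "body": {"series": [{"x": -0.004,"y": 0.005,"z": 0.24,"ax": 0.0,"ay": 0.0,"az": -0.09,"grip": -0.5},{"x": -0.004,"y": 0.005,"z": 0.24,"ax": 0.0,"ay": 0.0,"az": -0.09,"grip": -0.5},{"x": -0.004,"y": 0.005,"z": 0.3,"ax": 0.0,"ay": 0.0,"az": -0.09,"grip": -0.5},{"x": -0.004,"y": 0.005,"z": 0.36,"ax": 0.0,"ay": 0.0,"az": -0.09,"grip": -0.5},{"x": -0.004,"y": 0.005,"z": 0.384,"ax": 0.0,"ay": 0.0,"az": -0.09,"grip": -0.5},{"x": -0.004,"y": 0.005,"z": 0.384,"ax": 0.0,"ay": 0.0,"az": -0.09,"grip": 1.0},{"x": -0.004,"y": 0.005,"z": 0.384,"ax": 0.0,"ay": 0.0,"az": -0.09,"grip": 1.0},{"x": -0.004,"y": 0.005,"z": 0.384,"ax": 0.0,"ay": 0.0,"az": -0.09,"grip": 1.0},{"x": -0.004,"y": 0.005,"z": 0.384,"ax": 0.0,"ay": 0.0,"az": -0.09,"grip": 1.0},{"x": -0.004,"y": 0.005,"z": 0.24,"ax": 0.0,"ay": 0.0,"az": -0.09,"grip": 1.0},{"x": -0.004,"y": 0.005,"z": 0.1,"ax": 0.0,"ay": 0.0,"az": -0.09,"grip": 1.0},{"x": -0.004,"y": 0.005,"z": 0.0,"ax": 0.0,"ay": 0.0,"az": -0.09,"grip": 1.0}]}}

```text
time: 12.4
tool_pos: [0.4566, 0.0559, 0.1582]
tcp_rot: [1.16, 2.919, 0.001]
wrist_force: [1.8, -0.3, -0.8]
width: 0.483
grip_force: 53.3
```

```bash
python3 -c "
from h import *
plan(.468,.300,.2,14)"
```

```text
yaw 14 q6 will be 18.7 shift [ 0.3185  0.3708 -0.0835] turn [2.000e-03 1.000e-03 1.088e+00]
t 12.4 pos [0.4566 0.0559 0.1582] yaw 46.6 F [ 1.8 -0.3 -0.8] w 0.483 gf 53.3
```

>>> {"method": "step_arm", "body": {"series": [{"x": 0.0,"y": 0.0,"z": -0.08,"ax": 0.0,"ay": 0.0,"az": 0.0,"grip": 1.0},{"x": 0.319,"y": 0.371,"z": -0.08,"ax": 0.0,"ay": 0.0,"az": 1.0,"grip": 1.0},{"x": 0.319,"y": 0.371,"z": -0.08,"ax": 0.0,"ay": 0.0,"az": 1.0,"grip": 1.0},{"x": 0.319,"y": 0.371,"z": -0.08,"ax": 0.0,"ay": 0.0,"az": 1.0,"grip": 1.0},{"x": 0.319,"y": 0.371,"z": -0.08,"ax": 0.0,"ay": 0.0,"az": 1.0,"grip": 1.0},{"x": 0.319,"y": 0.371,"z": -0.08,"ax": 0.0,"ay": 0.0,"az": 1.0,"grip": 1.0},{"x": 0.319,"y": 0.371,"z": -0.08,"ax": 0.0,"ay": 0.0,"az": 1.0,"grip": 1.0},{"x": 0.319,"y": 0.371,"z": -0.08,"ax": 0.0,"ay": 0.0,"az": 1.0,"grip": 1.0}]}}

```text
time: 13.2
tool_pos: [0.4681, 0.3023, 0.1967]
tcp_rot: [1.871, 2.523, 0.002]
wrist_force: [-0.3, -0.5, -1.3]
width: 0.48
grip_force: 53.3
```

```bash
python3 -c "
from h import *
plan(.468,.300,.062,14)"
```

```text
yaw 14 q6 will be 18.7 shift [-0.0044 -0.0019  0.2694] turn [ 0.003 -0.001  0.095]
t 13.2 pos [0.4681 0.3023 0.1967] yaw 16.9 F [-0.3 -0.5 -1.3] w 0.48 gf 53.3
```

>>> {"method": "step_arm", "body": {"series": [{"x": -0.004,"y": -0.002,"z": 0.1,"ax": 0.0,"ay": 0.0,"az": 0.09,"grip": 1.0},{"x": -0.004,"y": -0.002,"z": 0.2,"ax": 0.0,"ay": 0.0,"az": 0.09,"grip": 1.0},{"x": -0.004,"y": -0.002,"z": 0.25,"ax": 0.0,"ay": 0.0,"az": 0.09,"grip": 1.0},{"x": -0.004,"y": -0.002,"z": 0.27,"ax": 0.0,"ay": 0.0,"az": 0.09,"grip": 1.0},{"x": -0.004,"y": -0.002,"z": 0.27,"ax": 0.0,"ay": 0.0,"az": 0.09,"grip": 1.0},{"x": -0.004,"y": -0.002,"z": 0.27,"ax": 0.0,"ay": 0.0,"az": 0.09,"grip": -0.24},{"x": -0.004,"y": -0.002,"z": 0.27,"ax": 0.0,"ay": 0.0,"az": 0.09,"grip": -0.24},{"x": -0.004,"y": -0.002,"z": 0.27,"ax": 0.0,"ay": 0.0,"az": 0.09,"grip": -0.24},{"x": -0.004,"y": -0.002,"z": 0.2,"ax": 0.0,"ay": 0.0,"az": 0.09,"grip": -0.24},{"x": -0.004,"y": -0.002,"z": 0.1,"ax": 0.0,"ay": 0.0,"az": 0.09,"grip": -0.24},{"x": -0.004,"y": -0.002,"z": 0.0,"ax": 0.0,"ay": 0.0,"az": 0.09,"grip": -0.5},{"x": -0.004,"y": -0.002,"z": 0.0,"ax": 0.0,"ay": 0.0,"az": 0.09,"grip": -0.5}]}}

```text
time: 14.4
tool_pos: [0.473, 0.3013, 0.2063]
tcp_rot: [1.93, 2.47, 0.026]
wrist_force: [0.7, 1.1, 1.3]
width: 0.754
grip_force: 0.0
```

```bash
python3 -c "
from h import *
for p in packs(snap('top')): print(p)
plan(.4277,-.173,.2,50)"
```

```text
(array([536., 392.]), array([ -37. , -717.2]), array([ 55.1, 222.3]), 87.5)
(array([620., 389.]), array([  -52.3, -1005.5]), array([ 48.2, 133.6]), -85.4)
(array([ 52., 338.]), array([ 80. , 748.3]), array([39.5, 40.6]), -85.7)
(array([623., 305.]), array([  217.2, -1004.4]), array([ 37.2, 103.8]), 88.9)
(array([401., 245.]), array([ 392.4, -284.6]), array([44.8, 66.3]), 32.3)
(array([363., 233.]), array([ 427.1, -173.2]), array([43. , 65.9]), -43.6)
(array([438., 224.]), array([ 458.7, -394.9]), array([44.8, 67. ]), 41.7)
(array([198., 213.]), array([469.3, 306.7]), array([44.9, 72.4]), -74.5)
(array([451., 197.]), array([ 538.8, -432.4]), array([43.9, 67.1]), 8.7)
(array([ 79., 221.]), array([449.1, 676.2]), array([157.9, 225.2]), 11.6)
(array([603., 181.]), array([ 596.3, -914.1]), array([ 60.5, 271.9]), -4.0)
yaw -130 q6 will be 108.0 shift [-0.8975 -0.3132 -0.0017] turn [ 1.000e-03 -3.100e-02  4.799e+00]
yaw 50 q6 will be -72.0 shift [-0.8975 -0.3132 -0.0017] turn [ 2.4e-02  1.0e-03 -1.2e+00]
t 14.45 pos [0.4712 0.3003 0.2025] yaw 14.0 F [ 1.  -0.6 -0.7] w 0.751 gf 0.0
```

Pack A lies in the bowl. Next is pack B at (427,-173).

>>> {"method": "step_arm", "body": {"series": [{"x": -0.897,"y": -0.313,"z": 0.0,"ax": 0.0,"ay": 0.0,"az": -1.0,"grip": -0.5},{"x": -0.897,"y": -0.313,"z": 0.0,"ax": 0.0,"ay": 0.0,"az": -1.0,"grip": -0.5},{"x": -0.897,"y": -0.313,"z": 0.0,"ax": 0.0,"ay": 0.0,"az": -1.0,"grip": -0.5},{"x": -0.897,"y": -0.313,"z": 0.0,"ax": 0.0,"ay": 0.0,"az": -1.0,"grip": -0.5},{"x": -0.897,"y": -0.313,"z": 0.0,"ax": 0.0,"ay": 0.0,"az": -1.0,"grip": -0.5},{"x": -0.897,"y": -0.313,"z": 0.0,"ax": 0.0,"ay": 0.0,"az": -1.0,"grip": -0.5},{"x": -0.897,"y": -0.313,"z": 0.0,"ax": 0.0,"ay": 0.0,"az": -1.0,"grip": -0.5},{"x": -0.897,"y": -0.313,"z": 0.0,"ax": 0.0,"ay": 0.0,"az": -1.0,"grip": -0.5},{"x": -0.897,"y": -0.313,"z": 0.0,"ax": 0.0,"ay": 0.0,"az": -1.0,"grip": -0.5},{"x": -0.897,"y": -0.313,"z": 0.0,"ax": 0.0,"ay": 0.0,"az": -1.0,"grip": -0.5},{"x": -0.897,"y": -0.313,"z": 0.0,"ax": 0.0,"ay": 0.0,"az": -1.0,"grip": -0.5},{"x": -0.897,"y": -0.313,"z": 0.0,"ax": 0.0,"ay": 0.0,"az": -1.0,"grip": -0.5}]}}

```text
time: 15.65
tool_pos: [0.4233, -0.1751, 0.1949]
tcp_rot: [-1.231, -2.888, -0.001]
wrist_force: [0.0, -0.1, -0.3]
width: 0.752
grip_force: 0.0
```

```bash
python3 -c "
from h import *
plan(.4277,-.173,.004,48)"
```

```text
yaw -132 q6 will be 110.0 shift [-0.0038  0.0094  0.3819] turn [-5.000e-03  0.000e+00  5.861e+00]
yaw 48 q6 will be -70.0 shift [-0.0038  0.0094  0.3819] turn [-0.    -0.004 -0.139]
t 15.65 pos [ 0.4233 -0.1751  0.1949] yaw 43.8 F [ 0.  -0.1 -0.3] w 0.752 gf 0.0
```

>>> {"method": "step_arm", "body": {"series": [{"x": -0.003,"y": 0.008,"z": 0.1,"ax": 0.0,"ay": 0.0,"az": -0.14,"grip": -0.5},{"x": -0.003,"y": 0.008,"z": 0.2,"ax": 0.0,"ay": 0.0,"az": -0.14,"grip": -0.5},{"x": -0.003,"y": 0.008,"z": 0.3,"ax": 0.0,"ay": 0.0,"az": -0.14,"grip": -0.5},{"x": -0.003,"y": 0.008,"z": 0.36,"ax": 0.0,"ay": 0.0,"az": -0.14,"grip": -0.5},{"x": -0.003,"y": 0.008,"z": 0.382,"ax": 0.0,"ay": 0.0,"az": -0.14,"grip": -0.5},{"x": -0.003,"y": 0.008,"z": 0.382,"ax": 0.0,"ay": 0.0,"az": -0.14,"grip": 1.0},{"x": -0.003,"y": 0.008,"z": 0.382,"ax": 0.0,"ay": 0.0,"az": -0.14,"grip": 1.0},{"x": -0.003,"y": 0.008,"z": 0.382,"ax": 0.0,"ay": 0.0,"az": -0.14,"grip": 1.0},{"x": -0.003,"y": 0.008,"z": 0.382,"ax": 0.0,"ay": 0.0,"az": -0.14,"grip": 1.0},{"x": -0.003,"y": 0.008,"z": 0.29,"ax": 0.0,"ay": 0.0,"az": -0.14,"grip": 1.0},{"x": -0.003,"y": 0.008,"z": 0.19,"ax": 0.0,"ay": 0.0,"az": -0.14,"grip": 1.0},{"x": -0.003,"y": 0.008,"z": 0.09,"ax": 0.0,"ay": 0.0,"az": -0.14,"grip": 1.0}]}}

```text
time: 16.85
tool_pos: [0.4276, -0.1731, 0.153]
tcp_rot: [1.122, 2.934, 0.0]
wrist_force: [0.5, -0.8, -0.5]
width: 0.481
grip_force: 52.4
```

```bash
python3 -c "
from h import *
plan(.530,.316,.21,14)"
```

```text
yaw 14 q6 will be 16.8 shift [ 0.5     0.8653 -0.114 ] turn [0.000e+00 1.000e-03 1.139e+00]
t 16.85 pos [ 0.4276 -0.1731  0.153 ] yaw 48.2 F [ 0.5 -0.8 -0.5] w 0.481 gf 52.4
```

>>> {"method": "step_arm", "body": {"series": [{"x": 0.03,"y": 0.05,"z": -0.1,"ax": 0.0,"ay": 0.0,"az": 0.1,"grip": 1.0},{"x": 0.5,"y": 0.865,"z": -0.1,"ax": 0.0,"ay": 0.0,"az": 1.0,"grip": 1.0},{"x": 0.5,"y": 0.865,"z": -0.1,"ax": 0.0,"ay": 0.0,"az": 1.0,"grip": 1.0},{"x": 0.5,"y": 0.865,"z": -0.1,"ax": 0.0,"ay": 0.0,"az": 1.0,"grip": 1.0},{"x": 0.5,"y": 0.865,"z": -0.1,"ax": 0.0,"ay": 0.0,"az": 1.0,"grip": 1.0},{"x": 0.5,"y": 0.865,"z": -0.1,"ax": 0.0,"ay": 0.0,"az": 1.0,"grip": 1.0},{"x": 0.5,"y": 0.865,"z": -0.1,"ax": 0.0,"ay": 0.0,"az": 1.0,"grip": 1.0},{"x": 0.5,"y": 0.865,"z": -0.1,"ax": 0.0,"ay": 0.0,"az": 1.0,"grip": 1.0},{"x": 0.5,"y": 0.865,"z": -0.1,"ax": 0.0,"ay": 0.0,"az": 1.0,"grip": 1.0},{"x": 0.5,"y": 0.865,"z": -0.1,"ax": 0.0,"ay": 0.0,"az": 1.0,"grip": 1.0},{"x": 0.5,"y": 0.865,"z": -0.1,"ax": 0.0,"ay": 0.0,"az": 1.0,"grip": 1.0},{"x": 0.5,"y": 0.865,"z": -0.1,"ax": 0.0,"ay": 0.0,"az": 1.0,"grip": 1.0}]}}

```text
time: 18.05
tool_pos: [0.5311, 0.3215, 0.202]
tcp_rot: [-1.837, -2.548, -0.007]
wrist_force: [-0.9, -0.4, -1.0]
width: 0.485
grip_force: 52.4
```

```bash
python3 -c "
from h import *
plan(.530,.316,.064,14)"
```

```text
yaw 14 q6 will be 16.8 shift [-0.0106 -0.0065  0.2759] turn [ 0.007 -0.006  0.147]
t 18.05 pos [0.5311 0.3215 0.202 ] yaw 18.4 F [-0.9 -0.4 -1. ] w 0.485 gf 52.4
```

>>> {"method": "step_arm", "body": {"series": [{"x": -0.007,"y": -0.003,"z": 0.1,"ax": 0.0,"ay": 0.0,"az": 0.14,"grip": 1.0},{"x": -0.007,"y": -0.003,"z": 0.2,"ax": 0.0,"ay": 0.0,"az": 0.14,"grip": 1.0},{"x": -0.007,"y": -0.003,"z": 0.25,"ax": 0.0,"ay": 0.0,"az": 0.14,"grip": 1.0},{"x": -0.007,"y": -0.003,"z": 0.274,"ax": 0.0,"ay": 0.0,"az": 0.14,"grip": 1.0},{"x": -0.007,"y": -0.003,"z": 0.274,"ax": 0.0,"ay": 0.0,"az": 0.14,"grip": 1.0},{"x": -0.007,"y": -0.003,"z": 0.274,"ax": 0.0,"ay": 0.0,"az": 0.14,"grip": -0.24},{"x": -0.007,"y": -0.003,"z": 0.274,"ax": 0.0,"ay": 0.0,"az": 0.14,"grip": -0.24},{"x": -0.007,"y": -0.003,"z": 0.274,"ax": 0.0,"ay": 0.0,"az": 0.14,"grip": -0.24},{"x": -0.007,"y": -0.003,"z": 0.2,"ax": 0.0,"ay": 0.0,"az": 0.14,"grip": -0.24},{"x": -0.007,"y": -0.003,"z": 0.1,"ax": 0.0,"ay": 0.0,"az": 0.14,"grip": -0.24},{"x": -0.007,"y": -0.003,"z": 0.0,"ax": 0.0,"ay": 0.0,"az": 0.14,"grip": -0.5},{"x": -0.007,"y": -0.003,"z": 0.0,"ax": 0.0,"ay": 0.0,"az": 0.14,"grip": -0.5}]}}

```text
time: 19.25
tool_pos: [0.5353, 0.3148, 0.2118]
tcp_rot: [1.93, 2.469, 0.026]
wrist_force: [0.3, 0.2, 0.2]
width: 0.749
grip_force: 0.0
```

```bash
python3 -c "
from h import *
for p in packs(snap('top')): print(p)
plan(.3927,-.2847,.2,-57)"
```

```text
(array([536., 392.]), array([ -37. , -717.2]), array([ 55. , 222.3]), 87.5)
(array([620., 389.]), array([  -52.1, -1005.5]), array([ 48.2, 133.6]), -85.2)
(array([ 52., 338.]), array([ 80. , 748.3]), array([39.5, 40.6]), -85.7)
(array([623., 305.]), array([  213. , -1002.5]), array([ 38.3, 106.3]), 81.4)
(array([401., 245.]), array([ 392.4, -284.5]), array([45.4, 66.1]), 33.3)
(array([438., 224.]), array([ 458.2, -393.7]), array([46.7, 66.7]), 40.1)
(array([451., 197.]), array([ 538.9, -432.4]), array([43.7, 67.3]), 7.9)
(array([197., 202.]), array([504.4, 312.8]), array([ 71.1, 114.8]), 10.7)
(array([ 79., 221.]), array([449., 676.]), array([159.4, 225. ]), 11.4)
(array([603., 184.]), array([ 587.1, -914.1]), array([ 60.6, 290.1]), -3.7)
yaw -57 q6 will be 21.1 shift [-1.0936 -0.5623  0.0056] turn [ 0.017 -0.019  2.366]
t 19.3 pos [0.5335 0.3138 0.2078] yaw 14.0 F [0.7 1.5 0.6] w 0.748 gf 0.0
```

>>> {"method": "step_arm", "body": {"series": [{"x": -0.95,"y": -0.49,"z": 0.0,"ax": 0.0,"ay": 0.0,"az": 1.0,"grip": -0.5},{"x": -0.95,"y": -0.49,"z": 0.0,"ax": 0.0,"ay": 0.0,"az": 1.0,"grip": -0.5},{"x": -0.95,"y": -0.49,"z": 0.0,"ax": 0.0,"ay": 0.0,"az": 1.0,"grip": -0.5},{"x": -0.95,"y": -0.49,"z": 0.0,"ax": 0.0,"ay": 0.0,"az": 1.0,"grip": -0.5},{"x": -0.95,"y": -0.49,"z": 0.0,"ax": 0.0,"ay": 0.0,"az": 1.0,"grip": -0.5},{"x": -0.95,"y": -0.49,"z": 0.0,"ax": 0.0,"ay": 0.0,"az": 1.0,"grip": -0.5},{"x": -0.95,"y": -0.49,"z": 0.0,"ax": 0.0,"ay": 0.0,"az": 1.0,"grip": -0.5},{"x": -0.95,"y": -0.49,"z": 0.0,"ax": 0.0,"ay": 0.0,"az": 1.0,"grip": -0.5},{"x": -0.95,"y": -0.49,"z": 0.0,"ax": 0.0,"ay": 0.0,"az": 1.0,"grip": -0.5},{"x": -0.95,"y": -0.49,"z": 0.0,"ax": 0.0,"ay": 0.0,"az": 1.0,"grip": -0.5},{"x": -0.95,"y": -0.49,"z": 0.0,"ax": 0.0,"ay": 0.0,"az": 1.0,"grip": -0.5},{"x": -0.95,"y": -0.49,"z": 0.0,"ax": 0.0,"ay": 0.0,"az": 1.0,"grip": -0.5}]}}

```text
time: 20.5
tool_pos: [0.4051, -0.2115, 0.2]
tcp_rot: [-2.514, -1.883, 0.003]
wrist_force: [0.2, -0.2, -0.7]
width: 0.746
grip_force: 0.0
```

>>> {"method": "step_arm", "body": {"series": [{"x": 0.0,"y": 0.0,"z": 0.0,"ax": 0.0,"ay": 0.0,"az": 1.0,"grip": -0.5},{"x": 0.0,"y": 0.0,"z": 0.0,"ax": 0.0,"ay": 0.0,"az": 1.0,"grip": -0.5},{"x": 0.0,"y": 0.0,"z": 0.0,"ax": 0.0,"ay": 0.0,"az": 1.0,"grip": -0.5},{"x": 0.0,"y": 0.0,"z": 0.0,"ax": 0.0,"ay": 0.0,"az": 1.0,"grip": -0.5},{"x": 0.0,"y": 0.0,"z": 0.0,"ax": 0.0,"ay": 0.0,"az": 1.0,"grip": -0.5}]}}

```text
time: 21.0
tool_pos: [0.4064, -0.2069, 0.1999]
tcp_rot: [-2.911, -1.177, 0.001]
wrist_force: [0.0, -1.0, 0.4]
width: 0.75
grip_force: 0.0
```

```bash
python3 -c "
from h import *
plan(.3927,-.2847,.004,-57)"
```

```text
yaw -57 q6 will be 21.1 shift [-0.1278  0.0935  0.3917] turn [-0.003  0.     0.367]
t 21.0 pos [ 0.4064 -0.2069  0.1999] yaw -46.0 F [ 0.  -1.   0.4] w 0.75 gf 0.0
```

>>> {"method": "step_arm", "body": {"series": [{"x": -0.128,"y": 0.093,"z": 0.0,"ax": 0.0,"ay": 0.0,"az": 0.36,"grip": -0.5},{"x": -0.128,"y": 0.093,"z": 0.06,"ax": 0.0,"ay": 0.0,"az": 0.36,"grip": -0.5},{"x": -0.128,"y": 0.093,"z": 0.16,"ax": 0.0,"ay": 0.0,"az": 0.36,"grip": -0.5},{"x": -0.128,"y": 0.093,"z": 0.26,"ax": 0.0,"ay": 0.0,"az": 0.36,"grip": -0.5},{"x": -0.128,"y": 0.093,"z": 0.34,"ax": 0.0,"ay": 0.0,"az": 0.36,"grip": -0.5},{"x": -0.128,"y": 0.093,"z": 0.39,"ax": 0.0,"ay": 0.0,"az": 0.36,"grip": -0.5},{"x": -0.128,"y": 0.093,"z": 0.39,"ax": 0.0,"ay": 0.0,"az": 0.36,"grip": -0.5},{"x": -0.128,"y": 0.093,"z": 0.39,"ax": 0.0,"ay": 0.0,"az": 0.36,"grip": 1.0},{"x": -0.128,"y": 0.093,"z": 0.39,"ax": 0.0,"ay": 0.0,"az": 0.36,"grip": 1.0},{"x": -0.128,"y": 0.093,"z": 0.39,"ax": 0.0,"ay": 0.0,"az": 0.36,"grip": 1.0},{"x": -0.128,"y": 0.093,"z": 0.39,"ax": 0.0,"ay": 0.0,"az": 0.36,"grip": 1.0},{"x": -0.128,"y": 0.093,"z": 0.3,"ax": 0.0,"ay": 0.0,"az": 0.36,"grip": 1.0}]}}

```text
time: 22.2
tool_pos: [0.3886, -0.2824, 0.0464]
tcp_rot: [-3.001, -0.894, 0.011]
wrist_force: [-0.4, -1.0, -1.4]
width: 0.48
grip_force: 51.4
```

```bash
python3 -c "
from h import *
plan(.450,.370,.21,14)"
```

```text
yaw 14 q6 will be 25.4 shift [ 0.8157 -1.0286 -0.3184] turn [-0.024 -0.007 -2.361]
t 22.2 pos [ 0.3886 -0.2824  0.0464] yaw -56.8 F [-0.4 -1.  -1.4] w 0.48 gf 51.4
```

>>> {"method": "step_arm", "body": {"series": [{"x": 0.0,"y": 0.0,"z": -0.1,"ax": 0.0,"ay": 0.0,"az": 0.0,"grip": 1.0},{"x": 0.0,"y": 0.0,"z": -0.2,"ax": 0.0,"ay": 0.0,"az": 0.0,"grip": 1.0},{"x": 0.0,"y": 0.0,"z": -0.3,"ax": 0.0,"ay": 0.0,"az": 0.0,"grip": 1.0},{"x": 0.53,"y": -0.67,"z": -0.31,"ax": -0.02,"ay": 0.0,"az": -1.0,"grip": 1.0},{"x": 0.53,"y": -0.67,"z": -0.31,"ax": -0.02,"ay": 0.0,"az": -1.0,"grip": 1.0},{"x": 0.53,"y": -0.67,"z": -0.31,"ax": -0.02,"ay": 0.0,"az": -1.0,"grip": 1.0},{"x": 0.53,"y": -0.67,"z": -0.31,"ax": -0.02,"ay": 0.0,"az": -1.0,"grip": 1.0},{"x": 0.53,"y": -0.67,"z": -0.31,"ax": -0.02,"ay": 0.0,"az": -1.0,"grip": 1.0},{"x": 0.53,"y": -0.67,"z": -0.31,"ax": -0.02,"ay": 0.0,"az": -1.0,"grip": 1.0},{"x": 0.53,"y": -0.67,"z": -0.31,"ax": -0.02,"ay": 0.0,"az": -1.0,"grip": 1.0},{"x": 0.53,"y": -0.67,"z": -0.31,"ax": -0.02,"ay": 0.0,"az": -1.0,"grip": 1.0},{"x": 0.53,"y": -0.67,"z": -0.31,"ax": -0.02,"ay": 0.0,"az": -1.0,"grip": 1.0}]}}

```text
time: 23.4
tool_pos: [0.4314, 0.1429, 0.2068]
tcp_rot: [2.666, 1.644, 0.009]
wrist_force: [0.2, -0.6, -1.4]
width: 0.48
grip_force: 51.5
```

```bash
python3 -c "
from h import *
plan(.450,.370,.21,14)"
```

```text
yaw 14 q6 will be 25.4 shift [ 0.4226 -0.1705 -0.0083] turn [ 0.02   0.008 -1.356]
t 23.4 pos [0.4314 0.1429 0.2068] yaw -26.7 F [ 0.2 -0.6 -1.4] w 0.48 gf 51.5
```

>>> {"method": "step_arm", "body": {"series": [{"x": 0.42,"y": -0.17,"z": 0.0,"ax": 0.0,"ay": 0.0,"az": -1.0,"grip": 1.0},{"x": 0.42,"y": -0.17,"z": 0.0,"ax": 0.0,"ay": 0.0,"az": -1.0,"grip": 1.0},{"x": 0.42,"y": -0.17,"z": 0.0,"ax": 0.0,"ay": 0.0,"az": -1.0,"grip": 1.0},{"x": 0.42,"y": -0.17,"z": 0.0,"ax": 0.0,"ay": 0.0,"az": -1.0,"grip": 1.0},{"x": 0.42,"y": -0.17,"z": 0.0,"ax": 0.0,"ay": 0.0,"az": -1.0,"grip": 1.0},{"x": 0.42,"y": -0.17,"z": 0.0,"ax": 0.0,"ay": 0.0,"az": -1.0,"grip": 1.0}]}}

```text
time: 24.0
tool_pos: [0.4503, 0.3689, 0.2049]
tcp_rot: [2.148, 2.279, 0.004]
wrist_force: [0.3, -0.9, -1.3]
width: 0.482
grip_force: 51.6
```

>>> {"method": "step_arm", "body": {"series": [{"x": 0.0,"y": 0.0,"z": 0.0,"ax": 0.0,"ay": 0.0,"az": -0.36,"grip": 1.0},{"x": 0.0,"y": 0.0,"z": 0.0,"ax": 0.0,"ay": 0.0,"az": -0.36,"grip": 1.0},{"x": 0.0,"y": 0.0,"z": 0.0,"ax": 0.0,"ay": 0.0,"az": -0.36,"grip": 1.0}]}}

```text
time: 24.3
tool_pos: [0.4502, 0.3643, 0.2047]
tcp_rot: [1.929, 2.466, -0.001]
wrist_force: [0.6, -0.3, -1.5]
width: 0.486
grip_force: 51.6
```

```bash
python3 -c "
from h import *
plan(.450,.370,.064,14)"
```

```text
yaw 14 q6 will be 25.4 shift [0.0136 0.0006 0.2813] turn [ 0.011  0.017 -0.002]
t 24.3 pos [0.4502 0.3643 0.2047] yaw 14.0 F [ 0.6 -0.3 -1.5] w 0.486 gf 51.6
```

>>> {"method": "step_arm", "body": {"series": [{"x": 0.013,"y": 0.0,"z": 0.1,"ax": 0.01,"ay": 0.01,"az": 0.0,"grip": 1.0},{"x": 0.013,"y": 0.0,"z": 0.2,"ax": 0.01,"ay": 0.01,"az": 0.0,"grip": 1.0},{"x": 0.013,"y": 0.0,"z": 0.25,"ax": 0.01,"ay": 0.01,"az": 0.0,"grip": 1.0},{"x": 0.013,"y": 0.0,"z": 0.278,"ax": 0.01,"ay": 0.01,"az": 0.0,"grip": 1.0},{"x": 0.013,"y": 0.0,"z": 0.278,"ax": 0.01,"ay": 0.01,"az": 0.0,"grip": 1.0},{"x": 0.013,"y": 0.0,"z": 0.278,"ax": 0.01,"ay": 0.01,"az": 0.0,"grip": -0.24},{"x": 0.013,"y": 0.0,"z": 0.278,"ax": 0.01,"ay": 0.01,"az": 0.0,"grip": -0.24},{"x": 0.013,"y": 0.0,"z": 0.278,"ax": 0.01,"ay": 0.01,"az": 0.0,"grip": -0.24},{"x": 0.013,"y": 0.0,"z": 0.2,"ax": 0.01,"ay": 0.01,"az": 0.0,"grip": -0.24},{"x": 0.013,"y": 0.0,"z": 0.1,"ax": 0.01,"ay": 0.01,"az": 0.0,"grip": -0.24},{"x": 0.013,"y": 0.0,"z": 0.0,"ax": 0.01,"ay": 0.01,"az": 0.0,"grip": -0.5},{"x": 0.013,"y": 0.0,"z": 0.0,"ax": 0.01,"ay": 0.01,"az": 0.0,"grip": -0.5}]}}

```text
time: 25.5
tool_pos: [0.4538, 0.3754, 0.2156]
tcp_rot: [1.93, 2.469, 0.026]
wrist_force: [0.7, 0.7, 0.3]
width: 0.748
grip_force: 0.0
```

```bash
python3 -c "
from h import *
c=snap('top','t6.png')
for p in packs(c): 
  if p[1][0]>200: print(p)
plan(.5386,-.4325,.2,-82)
a=snap('wrist')['img']; b=c['img'][90:290,110:310]
cv2.imwrite('pics/w6.png',cv2.resize(np.hstack([a,cv2.resize(b,(400,400))]),None,fx=.75,fy=.75)[:,:,::-1])"
```

```text
(array([624., 305.]), array([  215.6, -1001.7]), array([ 26.3, 102.3]), 80.3)
(array([438., 224.]), array([ 458.5, -395.4]), array([46.8, 66.6]), 44.2)
(array([451., 197.]), array([ 538.5, -432.4]), array([43.8, 67.9]), 8.4)
(array([ 60., 226.]), array([442. , 710.9]), array([ 87.9, 225.4]), 11.8)
(array([603., 181.]), array([ 595.2, -913. ]), array([ 60.5, 274.7]), -4.4)
yaw -82 q6 will be 43.2 shift [-1.6073 -0.2222  0.0175] turn [ 0.015 -0.023  3.199]
t 25.55 pos [0.4521 0.3741 0.2116] yaw 14.0 F [0.2 0.7 0.2] w 0.753 gf 0.0
```

View pics/w6.png

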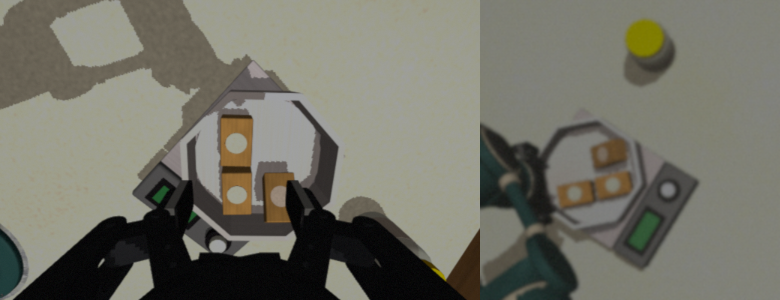

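Three packs lie flat in the bowl, and the slot at the far right is free. Next is D at (538,-432).

>>> {"method": "step_arm", "body": {"series": [{"x": -0.98,"y": -0.13,"z": 0.0,"ax": 0.0,"ay": 0.0,"az": 1.0,"grip": -0.5},{"x": -0.98,"y": -0.13,"z": 0.0,"ax": 0.0,"ay": 0.0,"az": 1.0,"grip": -0.5},{"x": -0.98,"y": -0.13,"z": 0.0,"ax": 0.0,"ay": 0.0,"az": 1.0,"grip": -0.5},{"x": -0.98,"y": -0.13,"z": 0.0,"ax": 0.0,"ay": 0.0,"az": 1.0,"grip": -0.5},{"x": -0.98,"y": -0.13,"z": 0.0,"ax": 0.0,"ay": 0.0,"az": 1.0,"grip": -0.5},{"x": -0.98,"y": -0.13,"z": 0.0,"ax": 0.0,"ay": 0.0,"az": 1.0,"grip": -0.5},{"x": -0.98,"y": -0.13,"z": 0.0,"ax": 0.0,"ay": 0.0,"az": 1.0,"grip": -0.5},{"x": -0.98,"y": -0.13,"z": 0.0,"ax": 0.0,"ay": 0.0,"az": 1.0,"grip": -0.5},{"x": -0.98,"y": -0.13,"z": 0.0,"ax": 0.0,"ay": 0.0,"az": 1.0,"grip": -0.5},{"x": -0.98,"y": -0.13,"z": 0.0,"ax": 0.0,"ay": 0.0,"az": 1.0,"grip": -0.5},{"x": -0.98,"y": -0.13,"z": 0.0,"ax": 0.0,"ay": 0.0,"az": 1.0,"grip": -0.5}]}}

```text
time: 26.7
tool_pos: [0.5033, -0.1244, 0.2044]
tcp_rot: [2.512, 1.881, -0.005]
wrist_force: [0.5, 0.1, 0.5]
width: 0.748
grip_force: 0.0
```

>>> {"method": "step_arm", "body": {"series": [{"x": 0.0,"y": 0.0,"z": 0.0,"ax": 0.0,"ay": 0.0,"az": 1.0,"grip": -0.5},{"x": 0.0,"y": 0.0,"z": 0.0,"ax": 0.0,"ay": 0.0,"az": 1.0,"grip": -0.5},{"x": 0.0,"y": 0.0,"z": 0.0,"ax": 0.0,"ay": 0.0,"az": 1.0,"grip": -0.5},{"x": 0.0,"y": 0.0,"z": 0.0,"ax": 0.0,"ay": 0.0,"az": 1.0,"grip": -0.5},{"x": 0.0,"y": 0.0,"z": 0.0,"ax": 0.0,"ay": 0.0,"az": 1.0,"grip": -0.5}]}}

```text
time: 27.2
tool_pos: [0.503, -0.1187, 0.2044]
tcp_rot: [2.912, 1.176, -0.003]
wrist_force: [0.6, 0.6, -0.6]
width: 0.748
grip_force: 0.0
```

```bash
python3 -c "
from h import *
plan(.5386,-.4325,.2,-82)"
```

```text
yaw -82 q6 will be 43.2 shift [-0.3847  0.501   0.0099] turn [0.002 0.004 1.2  ]
t 27.2 pos [ 0.503  -0.1187  0.2044] yaw -46.0 F [ 0.6  0.6 -0.6] w 0.748 gf 0.0
```

>>> {"method": "step_arm", "body": {"series": [{"x": -0.385,"y": 0.5,"z": 0.0,"ax": 0.0,"ay": 0.0,"az": 1.0,"grip": -0.5},{"x": -0.385,"y": 0.5,"z": 0.0,"ax": 0.0,"ay": 0.0,"az": 1.0,"grip": -0.5},{"x": -0.385,"y": 0.5,"z": 0.0,"ax": 0.0,"ay": 0.0,"az": 1.0,"grip": -0.5},{"x": -0.385,"y": 0.5,"z": 0.0,"ax": 0.0,"ay": 0.0,"az": 1.0,"grip": -0.5},{"x": -0.385,"y": 0.5,"z": 0.0,"ax": 0.0,"ay": 0.0,"az": 1.0,"grip": -0.5},{"x": -0.385,"y": 0.5,"z": 0.0,"ax": 0.0,"ay": 0.0,"az": 1.0,"grip": -0.5},{"x": -0.385,"y": 0.5,"z": 0.0,"ax": 0.0,"ay": 0.0,"az": 1.0,"grip": -0.5},{"x": -0.385,"y": 0.5,"z": 0.0,"ax": 0.0,"ay": 0.0,"az": 1.0,"grip": -0.5},{"x": -0.385,"y": 0.5,"z": 0.0,"ax": 0.0,"ay": 0.0,"az": 1.0,"grip": -0.5}]}}

```text
time: 28.1
tool_pos: [0.5388, -0.4319, 0.2057]
tcp_rot: [3.117, 0.383, -0.0]
wrist_force: [-0.1, 1.2, -0.6]
width: 0.751
grip_force: 0.0
```

```bash
python3 -c "
from h import *
plan(.5386,-.4325,.004,-82)"
```

```text
yaw -82 q6 will be 43.2 shift [-0.0005  0.0008  0.4035] turn [0.001 0.001 0.201]
t 28.1 pos [ 0.5388 -0.4319  0.2057] yaw -76.0 F [-0.1  1.2 -0.6] w 0.751 gf 0.0
```

>>> {"method": "step_arm", "body": {"series": [{"x": 0.0,"y": 0.0,"z": 0.1,"ax": 0.0,"ay": 0.0,"az": 0.2,"grip": -0.5},{"x": 0.0,"y": 0.0,"z": 0.2,"ax": 0.0,"ay": 0.0,"az": 0.2,"grip": -0.5},{"x": 0.0,"y": 0.0,"z": 0.3,"ax": 0.0,"ay": 0.0,"az": 0.2,"grip": -0.5},{"x": 0.0,"y": 0.0,"z": 0.37,"ax": 0.0,"ay": 0.0,"az": 0.2,"grip": -0.5},{"x": 0.0,"y": 0.0,"z": 0.403,"ax": 0.0,"ay": 0.0,"az": 0.2,"grip": -0.5},{"x": 0.0,"y": 0.0,"z": 0.403,"ax": 0.0,"ay": 0.0,"az": 0.2,"grip": 1.0},{"x": 0.0,"y": 0.0,"z": 0.403,"ax": 0.0,"ay": 0.0,"az": 0.2,"grip": 1.0},{"x": 0.0,"y": 0.0,"z": 0.403,"ax": 0.0,"ay": 0.0,"az": 0.2,"grip": 1.0},{"x": 0.0,"y": 0.0,"z": 0.403,"ax": 0.0,"ay": 0.0,"az": 0.2,"grip": 1.0},{"x": 0.0,"y": 0.0,"z": 0.3,"ax": 0.0,"ay": 0.0,"az": 0.2,"grip": 1.0},{"x": 0.0,"y": 0.0,"z": 0.2,"ax": 0.0,"ay": 0.0,"az": 0.2,"grip": 1.0},{"x": 0.0,"y": 0.0,"z": 0.1,"ax": 0.0,"ay": 0.0,"az": 0.2,"grip": 1.0}]}}

```text
time: 29.3
tool_pos: [0.5392, -0.4336, 0.1582]
tcp_rot: [3.13, 0.218, 0.003]
wrist_force: [0.5, -1.3, -0.6]
width: 0.484
grip_force: 53.3
```

```bash
python3 -c "
from h import *
plan(.510,.386,.21,14)"
```

```text
yaw 14 q6 will be 23.1 shift [ 0.1694 -1.631  -0.1099] turn [ 0.009  0.004 -3.201]
t 29.3 pos [ 0.5392 -0.4336  0.1582] yaw -82.0 F [ 0.5 -1.3 -0.6] w 0.484 gf 53.3
```

>>> {"method": "step_arm", "body": {"series": [{"x": 0.1,"y": -0.98,"z": -0.1,"ax": 0.0,"ay": 0.0,"az": -1.0,"grip": 1.0},{"x": 0.1,"y": -0.98,"z": -0.1,"ax": 0.0,"ay": 0.0,"az": -1.0,"grip": 1.0},{"x": 0.1,"y": -0.98,"z": -0.1,"ax": 0.0,"ay": 0.0,"az": -1.0,"grip": 1.0},{"x": 0.1,"y": -0.98,"z": -0.1,"ax": 0.0,"ay": 0.0,"az": -1.0,"grip": 1.0},{"x": 0.1,"y": -0.98,"z": -0.1,"ax": 0.0,"ay": 0.0,"az": -1.0,"grip": 1.0},{"x": 0.1,"y": -0.98,"z": -0.1,"ax": 0.0,"ay": 0.0,"az": -1.0,"grip": 1.0},{"x": 0.1,"y": -0.98,"z": -0.1,"ax": 0.0,"ay": 0.0,"az": -1.0,"grip": 1.0},{"x": 0.1,"y": -0.98,"z": -0.1,"ax": 0.0,"ay": 0.0,"az": -1.0,"grip": 1.0},{"x": 0.1,"y": -0.98,"z": -0.1,"ax": 0.0,"ay": 0.0,"az": -1.0,"grip": 1.0},{"x": 0.1,"y": -0.98,"z": -0.1,"ax": 0.0,"ay": 0.0,"az": -1.0,"grip": 1.0},{"x": 0.1,"y": -0.98,"z": -0.1,"ax": 0.0,"ay": 0.0,"az": -1.0,"grip": 1.0}]}}

```text
time: 30.4
tool_pos: [0.5212, 0.0639, 0.2065]
tcp_rot: [2.966, 1.03, 0.008]
wrist_force: [0.7, 0.4, -0.6]
width: 0.484
grip_force: 53.4
```

>>> {"method": "step_arm", "body": {"series": [{"x": 0.0,"y": 0.0,"z": 0.0,"ax": 0.0,"ay": 0.0,"az": -1.0,"grip": 1.0},{"x": 0.0,"y": 0.0,"z": 0.0,"ax": 0.0,"ay": 0.0,"az": -1.0,"grip": 1.0},{"x": 0.0,"y": 0.0,"z": 0.0,"ax": 0.0,"ay": 0.0,"az": -1.0,"grip": 1.0},{"x": 0.0,"y": 0.0,"z": 0.0,"ax": 0.0,"ay": 0.0,"az": -1.0,"grip": 1.0},{"x": 0.0,"y": 0.0,"z": 0.0,"ax": 0.0,"ay": 0.0,"az": -1.0,"grip": 1.0}]}}

```text
time: 30.9
tool_pos: [0.5211, 0.0582, 0.205]
tcp_rot: [2.602, 1.753, 0.001]
wrist_force: [0.8, 0.5, -0.6]
width: 0.481
grip_force: 53.2
```

```bash
python3 -c "
from h import *
plan(.510,.386,.21,14)"
```

```text
yaw 14 q6 will be 23.1 shift [ 0.5993 -0.2667 -0.0122] turn [ 0.007  0.006 -1.202]
t 30.9 pos [0.5211 0.0582 0.205 ] yaw -22.1 F [ 0.8  0.5 -0.6] w 0.481 gf 53.2
```

>>> {"method": "step_arm", "body": {"series": [{"x": 0.6,"y": -0.267,"z": 0.0,"ax": 0.0,"ay": 0.0,"az": -1.0,"grip": 1.0},{"x": 0.6,"y": -0.267,"z": 0.0,"ax": 0.0,"ay": 0.0,"az": -1.0,"grip": 1.0},{"x": 0.6,"y": -0.267,"z": 0.0,"ax": 0.0,"ay": 0.0,"az": -1.0,"grip": 1.0},{"x": 0.6,"y": -0.267,"z": 0.0,"ax": 0.0,"ay": 0.0,"az": -1.0,"grip": 1.0},{"x": 0.6,"y": -0.267,"z": 0.0,"ax": 0.0,"ay": 0.0,"az": -1.0,"grip": 1.0},{"x": 0.6,"y": -0.267,"z": 0.0,"ax": 0.0,"ay": 0.0,"az": -1.0,"grip": 1.0},{"x": 0.6,"y": -0.267,"z": 0.0,"ax": 0.0,"ay": 0.0,"az": -1.0,"grip": 1.0},{"x": 0.6,"y": -0.267,"z": 0.0,"ax": 0.0,"ay": 0.0,"az": -1.0,"grip": 1.0},{"x": 0.6,"y": -0.267,"z": 0.0,"ax": 0.0,"ay": 0.0,"az": -1.0,"grip": 1.0}]}}

```text
time: 31.8
tool_pos: [0.5095, 0.3871, 0.203]
tcp_rot: [2.059, 2.368, -0.003]
wrist_force: [-0.1, -1.3, -1.5]
width: 0.479
grip_force: 53.3
```

```bash
python3 -c "
from h import *
plan(.510,.386,.064,14)"
```

```text
yaw 14 q6 will be 23.1 shift [-0.0011  0.0003  0.278 ] turn [ 0.002  0.008 -0.201]
t 31.8 pos [0.5095 0.3871 0.203 ] yaw 8.0 F [-0.1 -1.3 -1.5] w 0.479 gf 53.3
```

>>> {"method": "step_arm", "body": {"series": [{"x": 0.0,"y": 0.0,"z": 0.08,"ax": 0.0,"ay": 0.0,"az": -0.2,"grip": 1.0},{"x": 0.0,"y": 0.0,"z": 0.18,"ax": 0.0,"ay": 0.0,"az": -0.2,"grip": 1.0},{"x": 0.0,"y": 0.0,"z": 0.25,"ax": 0.0,"ay": 0.0,"az": -0.2,"grip": 1.0},{"x": 0.0,"y": 0.0,"z": 0.276,"ax": 0.0,"ay": 0.0,"az": -0.2,"grip": 1.0},{"x": 0.0,"y": 0.0,"z": 0.276,"ax": 0.0,"ay": 0.0,"az": -0.2,"grip": 1.0},{"x": 0.0,"y": 0.0,"z": 0.276,"ax": 0.0,"ay": 0.0,"az": -0.2,"grip": -0.24},{"x": 0.0,"y": 0.0,"z": 0.276,"ax": 0.0,"ay": 0.0,"az": -0.2,"grip": -0.24},{"x": 0.0,"y": 0.0,"z": 0.276,"ax": 0.0,"ay": 0.0,"az": -0.2,"grip": -0.24},{"x": 0.0,"y": 0.0,"z": 0.2,"ax": 0.0,"ay": 0.0,"az": -0.2,"grip": -0.24},{"x": 0.0,"y": 0.0,"z": 0.1,"ax": 0.0,"ay": 0.0,"az": -0.2,"grip": -0.24},{"x": 0.0,"y": 0.0,"z": 0.0,"ax": 0.0,"ay": 0.0,"az": -0.2,"grip": -0.5},{"x": 0.0,"y": 0.0,"z": 0.0,"ax": 0.0,"ay": 0.0,"az": -0.2,"grip": -0.5}]}}

```text
time: 33.0
tool_pos: [0.5146, 0.3909, 0.215]
tcp_rot: [1.929, 2.469, 0.027]
wrist_force: [0.6, 1.6, 1.0]
width: 0.753
grip_force: 0.0
```

```bash
python3 -c "
from h import *
c=snap('top')
for p in packs(c): 
  if p[1][0]>200: print(p)
plan(.4585,-.3945,.2,-48)"
```

```text
(array([623., 305.]), array([  218.5, -1002.5]), array([ 34.1, 100.2]), 88.5)
(array([438., 224.]), array([ 457.3, -393.5]), array([46.2, 66.3]), 40.1)
(array([ 60., 227.]), array([427.6, 738.5]), array([ 81.2, 235.6]), 28.1)
(array([603., 183.]), array([ 590.5, -913.1]), array([ 60.5, 283.9]), -4.2)
yaw -48 q6 will be 7.3 shift [-1.4957 -0.485   0.013 ] turn [ 0.022 -0.017  2.066]
t 33.05 pos [0.513  0.3897 0.211 ] yaw 14.0 F [-0.4  0.4 -1. ] w 0.751 gf 0.0
```

Now the cross pack at (458,-394).

>>> {"method": "step_arm", "body": {"series": [{"x": -0.98,"y": -0.32,"z": 0.0,"ax": 0.0,"ay": 0.0,"az": 1.0,"grip": -0.5},{"x": -0.98,"y": -0.32,"z": 0.0,"ax": 0.0,"ay": 0.0,"az": 1.0,"grip": -0.5},{"x": -0.98,"y": -0.32,"z": 0.0,"ax": 0.0,"ay": 0.0,"az": 1.0,"grip": -0.5},{"x": -0.98,"y": -0.32,"z": 0.0,"ax": 0.0,"ay": 0.0,"az": 1.0,"grip": -0.5},{"x": -0.98,"y": -0.32,"z": 0.0,"ax": 0.0,"ay": 0.0,"az": 1.0,"grip": -0.5},{"x": -0.98,"y": -0.32,"z": 0.0,"ax": 0.0,"ay": 0.0,"az": 1.0,"grip": -0.5},{"x": -0.98,"y": -0.32,"z": 0.0,"ax": 0.0,"ay": 0.0,"az": 1.0,"grip": -0.5},{"x": -0.98,"y": -0.32,"z": 0.0,"ax": 0.0,"ay": 0.0,"az": 1.0,"grip": -0.5},{"x": -0.98,"y": -0.32,"z": 0.0,"ax": 0.0,"ay": 0.0,"az": 1.0,"grip": -0.5},{"x": -0.98,"y": -0.32,"z": 0.0,"ax": 0.0,"ay": 0.0,"az": 1.0,"grip": -0.5},{"x": -0.98,"y": -0.32,"z": 0.0,"ax": 0.0,"ay": 0.0,"az": 1.0,"grip": -0.5},{"x": -0.98,"y": -0.32,"z": 0.0,"ax": 0.0,"ay": 0.0,"az": 1.0,"grip": -0.5}]}}

```text
time: 34.25
tool_pos: [0.4719, -0.1293, 0.2042]
tcp_rot: [2.511, 1.883, -0.002]
wrist_force: [-0.7, -0.2, -0.3]
width: 0.751
grip_force: 0.0
```

```bash
python3 -c "
from h import *
c=snap('top','t7.png')
for p in packs(c): 
  if p[1][0]>200: print(p)
plan(.4585,-.3945,.2,-48)
cv2.imwrite('pics/w7.png',cv2.resize(c['img'][95:275,110:470],None,fx=2.2,fy=2.2)[:,:,::-1])"
```

```text
(array([624., 305.]), array([  212.8, -1001.7]), array([ 35.5, 100.4]), 81.9)
(array([438., 224.]), array([ 458.4, -394.7]), array([42.7, 66.7]), 40.7)
(array([ 79., 221.]), array([448.6, 676.8]), array([158.1, 225.4]), 11.4)
(array([603., 179.]), array([ 598.6, -913.7]), array([ 60.5, 263.1]), -4.2)
yaw -48 q6 will be 7.3 shift [-0.5196  0.1228  0.0095] turn [0.004 0.003 1.06 ]
t 34.3 pos [ 0.472  -0.1279  0.2041] yaw -16.2 F [-0.1  0.5  0.3] w 0.753 gf 0.0
```

View pics/w7.png

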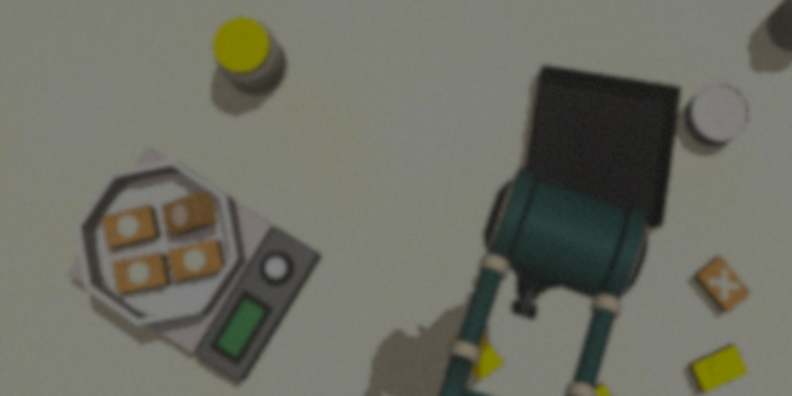

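All four round packs are in the bowl, and only the cross pack remains at (438,224) in the full image.

>>> {"method": "step_arm", "body": {"series": [{"x": -0.52,"y": 0.123,"z": 0.0,"ax": 0.0,"ay": 0.0,"az": 1.0,"grip": -0.5},{"x": -0.52,"y": 0.123,"z": 0.0,"ax": 0.0,"ay": 0.0,"az": 1.0,"grip": -0.5},{"x": -0.52,"y": 0.123,"z": 0.0,"ax": 0.0,"ay": 0.0,"az": 1.0,"grip": -0.5},{"x": -0.52,"y": 0.123,"z": 0.0,"ax": 0.0,"ay": 0.0,"az": 1.0,"grip": -0.5},{"x": -0.52,"y": 0.123,"z": 0.0,"ax": 0.0,"ay": 0.0,"az": 1.0,"grip": -0.5},{"x": -0.52,"y": 0.123,"z": 0.0,"ax": 0.0,"ay": 0.0,"az": 1.0,"grip": -0.5},{"x": -0.52,"y": 0.123,"z": 0.0,"ax": 0.0,"ay": 0.0,"az": 1.0,"grip": -0.5},{"x": -0.52,"y": 0.123,"z": 0.0,"ax": 0.0,"ay": 0.0,"az": 1.0,"grip": -0.5}]}}

```text
time: 35.1
tool_pos: [0.4601, -0.3922, 0.2046]
tcp_rot: [2.911, 1.177, 0.0]
wrist_force: [-0.2, -0.1, -0.5]
width: 0.752
grip_force: 0.0
```

```bash
python3 -c "
from h import *
plan(.4585,-.3945,.004,-48)"
```

```text
yaw -48 q6 will be 7.3 shift [-0.0055  0.0005  0.4012] turn [0.003 0.001 0.067]
t 35.1 pos [ 0.4601 -0.3922  0.2046] yaw -46.0 F [-0.2 -0.1 -0.5] w 0.752 gf 0.0
```

>>> {"method": "step_arm", "body": {"series": [{"x": -0.005,"y": 0.0,"z": 0.1,"ax": 0.0,"ay": 0.0,"az": 0.07,"grip": -0.5},{"x": -0.005,"y": 0.0,"z": 0.2,"ax": 0.0,"ay": 0.0,"az": 0.07,"grip": -0.5},{"x": -0.005,"y": 0.0,"z": 0.3,"ax": 0.0,"ay": 0.0,"az": 0.07,"grip": -0.5},{"x": -0.005,"y": 0.0,"z": 0.37,"ax": 0.0,"ay": 0.0,"az": 0.07,"grip": -0.5},{"x": -0.005,"y": 0.0,"z": 0.401,"ax": 0.0,"ay": 0.0,"az": 0.07,"grip": -0.5},{"x": -0.005,"y": 0.0,"z": 0.401,"ax": 0.0,"ay": 0.0,"az": 0.07,"grip": 1.0},{"x": -0.005,"y": 0.0,"z": 0.401,"ax": 0.0,"ay": 0.0,"az": 0.07,"grip": 1.0},{"x": -0.005,"y": 0.0,"z": 0.401,"ax": 0.0,"ay": 0.0,"az": 0.07,"grip": 1.0},{"x": -0.005,"y": 0.0,"z": 0.401,"ax": 0.0,"ay": 0.0,"az": 0.07,"grip": 1.0},{"x": -0.005,"y": 0.0,"z": 0.3,"ax": 0.0,"ay": 0.0,"az": 0.07,"grip": 1.0},{"x": -0.005,"y": 0.0,"z": 0.2,"ax": 0.0,"ay": 0.0,"az": 0.07,"grip": 1.0},{"x": -0.005,"y": 0.0,"z": 0.1,"ax": 0.0,"ay": 0.0,"az": 0.07,"grip": 1.0}]}}

```text
time: 36.3
tool_pos: [0.4579, -0.3959, 0.1573]
tcp_rot: [2.931, 1.121, 0.001]
wrist_force: [0.7, 0.3, -0.9]
width: 0.48
grip_force: 53.4
```

```bash
python3 -c "
from h import *
plan(.634,-.227,.16,-48)"
```

```text
yaw -48 q6 will be 28.3 shift [ 0.4876 -0.0165 -0.006 ] turn [ 0.008  0.002 -0.005]
t 36.3 pos [ 0.4579 -0.3959  0.1573] yaw -48.1 F [ 0.7  0.3 -0.9] w 0.48 gf 53.4
```

>>> {"method": "step_arm", "body": {"series": [{"x": 0.488,"y": -0.016,"z": -0.02,"ax": 0.0,"ay": 0.0,"az": 0.0,"grip": 1.0},{"x": 0.488,"y": -0.016,"z": -0.02,"ax": 0.0,"ay": 0.0,"az": 0.0,"grip": 1.0},{"x": 0.488,"y": -0.016,"z": -0.02,"ax": 0.0,"ay": 0.0,"az": 0.0,"grip": 1.0},{"x": 0.488,"y": -0.016,"z": -0.02,"ax": 0.0,"ay": 0.0,"az": 0.0,"grip": 1.0},{"x": 0.488,"y": -0.016,"z": -0.02,"ax": 0.0,"ay": 0.0,"az": 0.0,"grip": 1.0},{"x": 0.488,"y": -0.016,"z": -0.02,"ax": 0.0,"ay": 0.0,"az": 0.0,"grip": 1.0},{"x": 0.488,"y": -0.016,"z": -0.02,"ax": 0.0,"ay": 0.0,"az": 0.0,"grip": 1.0}]}}

```text
time: 37.0
tool_pos: [0.6353, -0.2261, 0.1655]
tcp_rot: [2.929, 1.124, 0.001]
wrist_force: [-1.0, -0.3, -1.6]
width: 0.487
grip_force: 53.5
```

```bash
python3 -c "
from h import *
plan(.634,-.227,.02,-48)"
```

```text
yaw -48 q6 will be 28.3 shift [-0.0028 -0.0018  0.291 ] turn [0.009 0.002 0.   ]
t 37.0 pos [ 0.6353 -0.2261  0.1655] yaw -48.0 F [-1.  -0.3 -1.6] w 0.487 gf 53.5
```

>>> {"method": "step_arm", "body": {"series": [{"x": 0.0,"y": 0.0,"z": 0.1,"ax": 0.0,"ay": 0.0,"az": 0.0,"grip": 1.0},{"x": 0.0,"y": 0.0,"z": 0.2,"ax": 0.0,"ay": 0.0,"az": 0.0,"grip": 1.0},{"x": 0.0,"y": 0.0,"z": 0.26,"ax": 0.0,"ay": 0.0,"az": 0.0,"grip": 1.0},{"x": 0.0,"y": 0.0,"z": 0.288,"ax": 0.0,"ay": 0.0,"az": 0.0,"grip": 1.0},{"x": 0.0,"y": 0.0,"z": 0.288,"ax": 0.0,"ay": 0.0,"az": 0.0,"grip": 1.0},{"x": 0.0,"y": 0.0,"z": 0.288,"ax": 0.0,"ay": 0.0,"az": 0.0,"grip": -0.4},{"x": 0.0,"y": 0.0,"z": 0.288,"ax": 0.0,"ay": 0.0,"az": 0.0,"grip": -0.4},{"x": 0.0,"y": 0.0,"z": 0.288,"ax": 0.0,"ay": 0.0,"az": 0.0,"grip": -0.4},{"x": 0.0,"y": 0.0,"z": 0.2,"ax": 0.0,"ay": 0.0,"az": 0.0,"grip": -0.4},{"x": 0.0,"y": 0.0,"z": 0.1,"ax": 0.0,"ay": 0.0,"az": 0.0,"grip": -0.4},{"x": 0.0,"y": 0.0,"z": 0.0,"ax": 0.0,"ay": 0.0,"az": 0.0,"grip": -0.4},{"x": 0.0,"y": 0.0,"z": -0.1,"ax": 0.0,"ay": 0.0,"az": 0.0,"grip": -0.4}]}}

```text
time: 38.2
tool_pos: [0.6347, -0.2268, 0.2183]
tcp_rot: [2.929, 1.121, 0.003]
wrist_force: [-0.3, 0.3, -0.2]
width: 0.696
grip_force: 0.0
```

```bash
python3 -c "
from h import *
a=snap('wrist')['img']; b=snap('side')['img']
plan(.63,-.22,.2,-48)
cv2.imwrite('pics/w8.png',cv2.resize(np.hstack([a[:,160:],b[130:,150:450]]if 0 else [cv2.resize(a,(480,300)),cv2.resize(b[150:390,150:406],(320,300))]),None,fx=1,fy=1)[:,:,::-1])"
```

```text
yaw -48 q6 will be 28.8 shift [-0.0036 -0.028   0.0545] turn [ 0.041 -0.015 -0.004]
t 38.3 pos [ 0.6402 -0.2289  0.2275] yaw -48.1 F [ 1.1 -0.5  0.5] w 0.701 gf 0.0
```

View pics/w8.png

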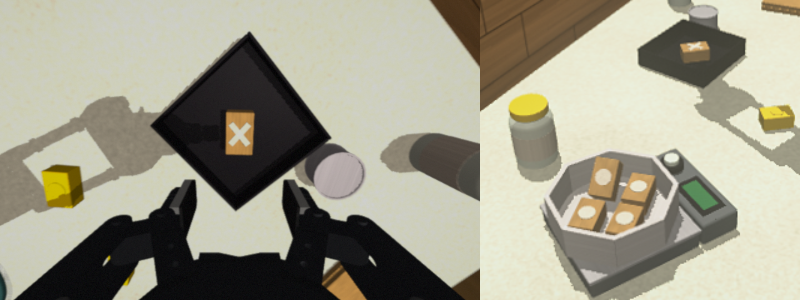

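The cross pack is in the tray, four round packs are in the bowl (one leans on the wall, well below the rim), and the button is up. I let it settle, then hand in.

>>> {"method": "step_arm", "body": {"series": [{"x": 0.0,"y": 0.0,"z": 0.0,"ax": 0.0,"ay": 0.0,"az": 0.0,"grip": -0.4},{"x": 0.0,"y": 0.0,"z": 0.0,"ax": 0.0,"ay": 0.0,"az": 0.0,"grip": -0.4},{"x": 0.0,"y": 0.0,"z": 0.0,"ax": 0.0,"ay": 0.0,"az": 0.0,"grip": -0.4},{"x": 0.0,"y": 0.0,"z": 0.0,"ax": 0.0,"ay": 0.0,"az": 0.0,"grip": -0.4},{"x": 0.0,"y": 0.0,"z": 0.0,"ax": 0.0,"ay": 0.0,"az": 0.0,"grip": -0.4}]}}

```text
time: 38.8
tool_pos: [0.6337, -0.2265, 0.2127]
tcp_rot: [2.933, 1.122, -0.003]
wrist_force: [-0.9, -0.0, 0.9]
width: 0.699
grip_force: 0.0
```

```bash
python3 -c "
from h import *
print(bot.finish_job())"
```

```text
the job is handed in; nothing more can be done
None
```

I handed the job in at about 39 s on the robot's clock (no verdict came back): the bowl is on the pan and was tared empty, the four round-tag packs are in it, and the one cross-tag pack is in the tray; one round pack leans on the bowl wall, below the rim.

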